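Serve the warm tart with the turner

ROBOT

A 7-joint arm with a two-finger parallel gripper is mounted at the origin on the work surface. World frame = base frame: x ahead of the robot, y to its left, z up, the work surface at z = 0. Lengths are in mm, angles in rad, forces in N, time in s.
With the tool pointing down it reaches from about 425 to 875 mm from the base axis. Payload 9.9 kg.
Tool frame: the origin (TCP) lies on the centre line of the jaws, within the pads' length; the fingertips stand 25 mm ahead of it and the grasp point (between the pads) lies 6 mm ahead of it; y points along the fingers, z is the direction in which the jaws open and shut, and the axes are right-handed (so a half turn about y gives the same grasp; the last joint's range is limited). The gripper opens to 85 mm and grips with 20 to 120 N. Pads are 22 mm wide; open, the fingers measure 114 mm over their backs; the gripper's body (76 mm by 85 mm) begins 54 mm behind the grasp point. The pads swing forward as they close: fully open they stand 13 mm farther back than shut.
Start: joints at [1.038, 0.576, 0.025, 1.437, -0.015, 1.129, -0.057], TCP at [292.877, -608.155, 256.289] pointing down, gripper open.
Joint ranges: [-2.76, 2.76], [-0.34, 2.15], [-1.52, 1.57], [0.19, 2.46], [-1.09, 4.23], [0.17, 1.99], [-2.82, 2.82]. Speed limits (rad/s): [2.22, 2.22, 3.01, 3.01, 3.14, 3.14, 3.14].

INTERFACE

Orientations are given as a unit quaternion [x, y, z, w].
In Python, from cell import * gives the robot as it stands.
- The arm moves only by the tool jog_arm, never from a script. Its argument "moves" is a list of rows, each an object of numbers: "tx", "ty", "tz": the shift along the tool's x, y, z in mm; "rx", "ry", "rz": the turn, a rotation vector about the tool's x, y, z in rad. In form: [{"tx": .., "ty": .., "tz": .., "rx": .., "ry": .., "rz": ..}, ...]. A call has 1 to 12 rows; each row shifts and turns the pose as measured when the row begins, along the tool's axes as they then stand; what a row does not reach is not made up. A row lasts 1/12 s, in which the tool goes at most 41.7 mm and 7.16 degrees, less where a joint would pass 70% of its speed; a pose out of reach is approached as far as the arm can. A call is refused whole if a number of a shift passes 41.7 or a number of a turn 0.125, either way. A call with a gripper value outside its range is refused whole. "jaw" is the gripper's target within -1 to 1 (shut at 1, half-way at 0, fully open at -1), set as the call begins (left out, the last holds). The fingers move at their own pace and stop on an object; "newtons" is the grip in N (left out, the last holds). Time passes only in rows, so rows that do not move let the fingers close. It gives the time, the measured TCP pose, the force and the opening at its end, in the units of the state.
- read_state(): the state, without advancing time (a new reading comes with each control period).
- camera(name): name is "side" or "top" or "wrist"; returns the picture (400x640x3 uint8, red, green, blue); there is no depth.
- camera_model(name): a dict with "fx", "fy", "cx", "cy" (pixels), "cam_to_world" (4x4, takes a point from camera to world coordinates); the wrist camera has in their place "mount" (4x4, takes a point from camera to tool coordinates, whose origin is the TCP and whose axes are the tool frame's). Camera axes: x right, y up, looking along -z (the intrinsics and any distortion apply to the point x, -y, -z); pixel columns grow to the right and rows downward; lengths in mm; the calibration is good to about 2 mm. A picture is of the moment at which its call begins: read the wrist's pose just before it. camera_model takes no time and is no camera call.
- job_done(): hands the job in, once; it reports no verdict.
The state is a dict: "t": time; "joint_positions": joint angles; "joint_vel": joint speeds; "effort": joint torques, N m; "position": TCP position; "eef_rot": TCP orientation; "ft_force": force on the tool from outside, world axes, zero at the start; "ft_torque": the same for the moment, N m; "opening": opening from 0.0 (shut) to 1.0 (fully open).
Only numpy, scipy, OpenCV 4.12 (cv2) and the standard library are available. Lean on these libraries where they do the work, as an engineer would, in place of code of your own. Each camera call takes 0.05 s, during which the arm holds its last target. There are 200 camera calls.

TASK

Serve the round tart: take the turner from the rubber bar mat, slide its blade along the warming plate right under the tart, all the way to its far side (the stop bar at the back keeps the tart from running away), lift the tart on the blade and set it down gently, flat and right way up, in the middle of the enamel plate, then lay the turner back on the mat, blade flat. Never touch the tart with the gripper or arm, and do not tip it over, drop it or crush it, nor ram the blade into the warmer or its stop bar. Leave the oat slab, plate, mug, shaker and caddy where they are.

Things in the scene. Friction and masses are not known exactly. Their poses are not given: they have to be found in the camera images.
- tart: round baked pastry tart, 98 mm across its top, 83 mm across its flat underside, 18 mm high, flaring wall, the lowest 3 mm of the wall bevelled at 45 degrees all round; 80 to 150 g, loose. Origin: centre of its underside, z up. It stands on the warming plate in one of two lanes, the square slab in the other.
- slab: square oat slab, brown, 78 x 78 x 22 mm, loose on the warming plate beside the tart (lanes about 120 mm apart); to be left where it is. Origin: centre of its underside.
- warmer: fixed warming plate: flat steel top 280 (its x) by 302 mm (its y), 60 mm above the bar. Guards 24 mm high at the back and both sides (y = +-145 mm); front (-x, knob) open. A clamped stop bar 22 mm high spans it before the back guard; its near face lies anywhere from x = 78 to 132 mm: find it by touch or sight. Origin: centre of its footprint at bar height; x points from front to back, z up.
- turner: steel kitchen turner, 170 g, loose. Blade: flat, slippery, 95 mm long (its x), 80 mm wide (its y), 2 mm thick. Origin: centre of the blade's underside; x points to the leading edge, z up. A neck rises from the heel to a straight wooden handle, 18 mm wide (y), 22 mm high, its axis from x -72, z 30 mm up to x -200, z 64 mm. It balances on its blade, handle in the air.
- turner_tip (a point): middle of the blade's leading edge, on the underside: 47.5 mm ahead of the turner's origin; axes as the turner. The tart stays put on the blade while this is tipped down by no more than about 8 degrees, may slide beyond that, and surely slides by 30 degrees.
- turner_grip (a point): point on the axis of the turner's handle to pinch across (along its y) from above: x -105, y 0, z 39 mm from the turner's origin; axes as the turner. Grip hard (80 N or more), or the turner turns between the pads under the load.
- mat: black rubber bar mat, fixed, 180 mm (its x) by 120 mm (its y), 4 mm thick, lying on the bar; the turner's blade lies on it at the start. Origin: centre of its underside.
- plate: white enamel plate, 192 mm across, loose, 0.35 kg: flat bottom 150 mm across with its upper face 4 mm above the bar, flared rim 15 mm high. Origin: centre of its underside. The plate and the mat may lie in either of two places.
- mug: white enamel mug, 82 mm across, 82 mm high; to be left alone. Origin: centre of its underside.
- shaker: aluminium cocktail shaker, 88 mm across, 210 mm high; to be left alone. Origin: centre of its underside.
- caddy: round brass bar caddy with a bayonet lid, 96 mm across, 103 mm high; to be left alone. Origin: centre of its underside.
Not all that is in view belongs to the job. What is shaped like the tart but blue or pink is not meant.

How it is judged:
By the outcome, as a careful person would: the job done as asked, in the order asked, and still so for the second after the job is handed in, with the robot touching nothing.
It also fails if it takes over 72 s, if anything falls off the work surface, if the arm or the gripper's body presses on something with over 40 N, if the wrist force passes 120 N, or if a joint passes its speed limit or range.

## Working session

There is one attempt and no reset: what is moved stays moved. The work goes in short steps, Python scripts to look and compute and a tool call to move; the robot and the scene stay as the last step left them, time stands still between calls to the robot, and variables do not carry over. Pictures are saved under pics/ and viewed, about 8 in all and at most 12, crops included, and the job is handed in when it is done.

Besides the shell and the picture viewer there is one more tool, called after "Call:" by a JSON object that holds its "api" and its "payload", one argument or row to a line. jog_arm: Moves the arm, as the interface text tells. Its arguments: {"type":"object","properties":{"moves":{"type":"array","items":{"type":"object","properties":{"tx":{"type":"number"},"ty":{"type":"number"},"tz":{"type":"number"},"rx":{"type":"number"},"ry":{"type":"number"},"rz":{"type":"number"}}}},"jaw":{"type":"number"},"newtons":{"type":"number"}},"required":["moves"]}

```bash
ls; mkdir -p pics
python3 - <<'E'
from cell import *
import cv2,numpy as np
s=read_state();print(s)
for n in ["top","side"]:
    im=camera(n);cv2.imwrite(f"pics/{n}0.png",im[:,:,::-1]);print(n,camera_model(n))
print(camera_model("wrist"))
E
```

```text
pics
{'t': 0.0, 'joint_positions': array([ 1.03817548,  0.57652817,  0.02486661,  1.43792017, -0.01500026,
        1.12901496, -0.05650143]), 'joint_vel': array([ 0.00019807, -0.00111916, -0.00074816,  0.00108653,  0.00010267,
        0.00075259, -0.00109825]), 'effort': array([ 3.29341838e-04, -7.65776610e+01,  2.25057989e+00, -2.85977733e+01,
        1.52123056e-02,  1.28142047e-02, -1.77414375e-05]), 'position': array([ 292.69616894, -607.76895279,  255.44149652]), 'eef_rot': array([-0.15752515,  0.68994724, -0.68880297,  0.15719126]), 'ft_force': array([-0.55023925, -0.24998183, -0.36242366]), 'ft_torque': array([ 0.0485569 , -0.05959914, -0.01933838]), 'opening': 0.9947707099396003}
top {'fx': 487.25543031357114, 'fy': 487.25543031357114, 'cx': 322.62649351081154, 'cy': 201.16012965279145, 'cam_to_world': array([[-1.17669735e-02,  9.90085552e-01, -1.39971916e-01,
         3.52439162e+02],
       [-9.99743948e-01, -1.43547082e-02, -1.74922852e-02,
         4.03050460e+00],
       [-1.93281148e-02,  1.39730245e-01,  9.90000951e-01,
         1.32221804e+03],
       [ 0.00000000e+00
[... 284 characters left out ...]
6959902e-01, -5.33643203e-01,  6.45026974e-01,
         9.03804062e+02],
       [-1.28375617e-02,  7.75751307e-01,  6.30908160e-01,
         9.45948802e+02],
       [ 0.00000000e+00,  0.00000000e+00,  0.00000000e+00,
         1.00000000e+00]])}
{'fx': 320.81605107635806, 'fy': 320.81605107635806, 'cx': 321.02848166586654, 'cy': 203.82474481281213, 'mount': array([[-5.47713727e-04, -9.49832164e-01, -3.12759587e-01,
        -8.05738128e+01],
       [-4.87412886e-04,  3.12759851e-01, -9.49832111e-01,
        -1.17296265e+02],
       [ 9.99999731e-01, -3.67793032e-04, -6.34263300e-04,
        -2.17486674e+00],
       [ 0.00000000e+00,  0.00000000e+00,  0.00000000e+00,
         1.00000000e+00]])}
```

View pics/top0.png

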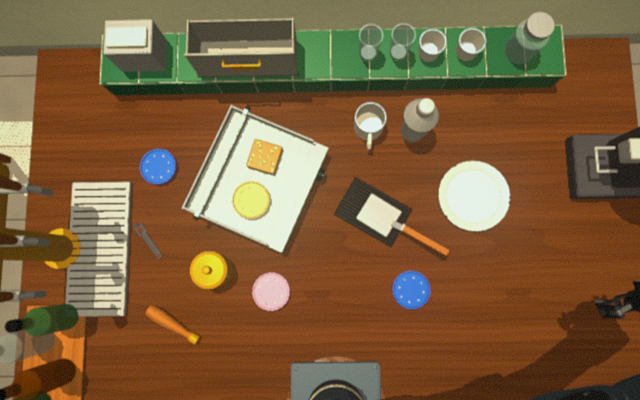

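View pics/side0.png

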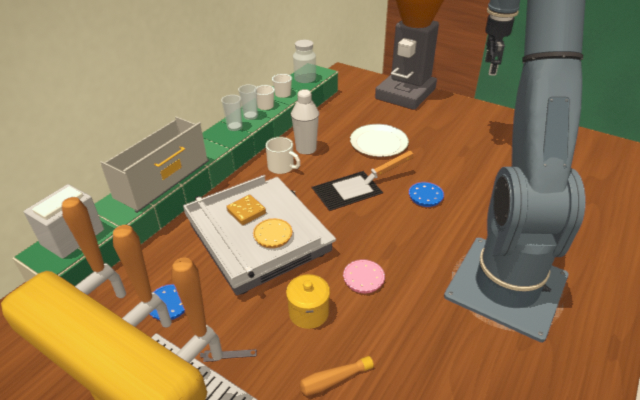

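Top view: the warmer is at about (257,178), its front and knob on the right at (322,175) and its stop bar on the left. The yellow round thing on it at (251,200) is the tart. The others that could be confused with it are the blue discs (158,166) and (412,290), the pink disc (271,291), and the brass caddy (209,270), which has a lid knob. None of those stands on the warmer. The slab is at (264,156), the turner's blade at (380,215) with its handle end at (447,251), and the plate at (474,195). Next I'll measure and confirm with one crop.

```bash
cat > h.py <<'E'
from cell import *
import cv2,numpy as np
from scipy.spatial.transform import Rotation as R
def ray(name,u,v,st=None):
    m=camera_model(name)
    if name=="wrist":
        T=np.eye(4);T[:3,:3]=R.from_quat(st['eef_rot']).as_matrix();T[:3,3]=st['position'];M=T@m['mount']
    else: M=m['cam_to_world']
    d=np.array([(u-m['cx'])/m['fx'],-(v-m['cy'])/m['fy'],-1.])
    return M[:3,3],M[:3,:3]@d
def onz(name,u,v,z,st=None):
    o,d=ray(name,u,v,st); return o+d*(z-o[2])/d[2]
def proj(name,p,st=None):
    m=camera_model(name)
    if name=="wrist":
        T=np.eye(4);T[:3,:3]=R.from_quat(st['eef_rot']).as_matrix();T[:3,3]=st['position'];M=T@m['mount']
    else: M=m['cam_to_world']
    q=np.linalg.inv(M)@np.append(p,1); return m['cx']+m['fx']*q[0]/-q[2], m['cy']-m['fy']*q[1]/-q[2]
E
python3 - <<'E'
from h import *
np.set_printoptions(precision=1,suppress=True)
print(R.from_quat(read_state()['eef_rot']).as_matrix())
im=cv2.imread('pics/top0.png');hsv=cv2.cvtColor(im,cv2.COLOR_BGR2HSV)
def blob(mask,x0,y0,x1,y1):
    m=np.zeros_like(mask);m[y0:y1,x0:x1]=mask[y0:y1,x0:x1]
    c=max(cv2.findContours(m,0,2)[0],key=cv2.contourArea);return c
ye=cv2.inRange(hsv,(15,90,120),(35,255,255))
c=blob(ye,215,175,285,225);e=cv2.fitEllipse(c);print('tart',e, onz('top',*e[0],78))
br=cv2.inRange(hsv,(5,90,80),(25,255,255))
c=blob(br,240,135,285,176);r=cv2.minAreaRect(c);print('slab',r,onz('top',*r[0],82))
wh=cv2.inRange(hsv,(0,0,150),(180,70,255))
c=blob(wh,430,150,520,240);e=cv2.fitEllipse(c);print('plate',e,onz('top',*e[0],12))
p1=[onz('top',*p,15) for p in [(e[0][0]-e[1][0]/2,e[0][1]),(e[0][0]+e[1][0]/2,e[0][1])]];print('diam',np.linalg.norm(p1[0]-p1[1]))
c=blob(wh,335,180,413,243);r=cv2.minAreaRect(c);b=cv2.boxPoints(r);print('blade',r,[onz('top',*p,6) for p in b])
bk=cv2.inRange(hsv,(0,0,0),(180,255,55))
c=blob(bk,325,170,420,250);r=cv2.minAreaRect(c);b=cv2.boxPoints(r);print('mat',[onz('top',*p,4) for p in b])
big=cv2.resize(im[95:265,175:460],None,fx=2.8,fy=2.8,interpolation=2);cv2.imwrite('pics/crop1.png',big)
for n,p in dict(A=(235,107),B=(328,150),C=(283,250),D=(184,208)).items(): print(n,onz('top',*p,84))
hd=onz('top',447,252,64+4);print('handle end',hd)
E
```

```text
[[-0.9 -0.   0.4]
 [-0.4  0.  -0.9]
 [ 0.  -1.  -0. ]]
tart ((250.7277069091797, 199.71092224121094), (36.63062286376953, 36.906429290771484), 63.60328674316406) [534.8 212.   78. ]
slab ((264.0540466308594, 156.3243408203125), (29.996761322021484, 29.408588409423828), 17.10272979736328) [648.2 177.5  82. ]
plate ((473.9079895019531, 195.52870178222656), (68.92035675048828, 71.9327621459961), 122.29396057128906) [ 547.1 -382.1   12. ]
diam 184.85809586777475
blade ((382.5262145996094, 217.11146545410156), (45.630897521972656, 29.678302764892578), 31.75948143005371) [array([491.9, -60.8,   6. ]), array([ 560.5, -104.9,    6. ]), array([ 493.2, -208.1,    6. ]), array([ 425.5, -163.7,    6. ])]
mat [array([ 539.4, -153.7,    4. ]), array([ 542.1, -156.5,    4. ]), array([ 530.9, -167. ,    4. ]), array([ 528.2, -164.2,    4. ])]
A [782.7 255.   84. ]
B [661.9  10.3  84. ]
C [403.9 127.8  84. ]
D [514.9 383.3  84. ]
handle end [ 394.3 -289.4   68. ]
```

View pics/crop1.png

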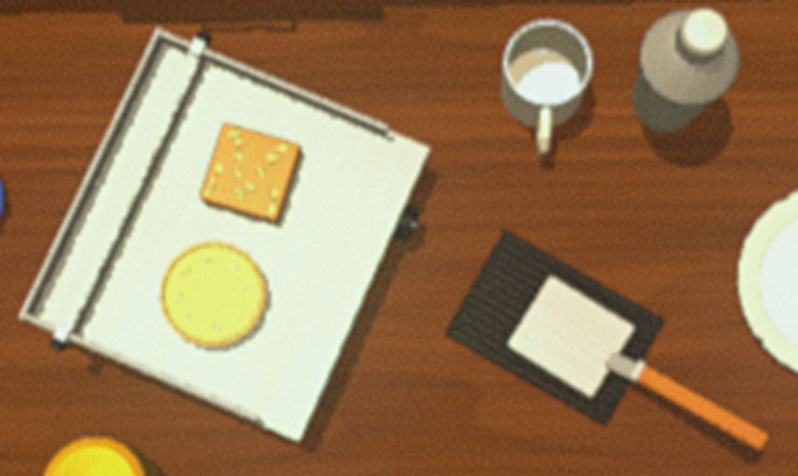

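The crop confirms it. The tart is the yellow fluted round on the warmer at crop (214,295). The slab is in the other lane at (252,172). The blade's corners are at (550,275), (634,327), (593,398) and (508,342), and the handle end is at (763,440).

Run:
```python
from h import *
np.set_printoptions(precision=1,suppress=True)
f=lambda p,z: onz('top',p[0]/2.8+175-.3,p[1]/2.8+95-.3,z)
def quad(ps,z,n):
    w=np.array([f(p,z) for p in ps]);c=w.mean(0)
    print(n,c,[round(np.linalg.norm(w[i]-w[(i+1)%4])) for i in range(4)],[round(np.degrees(np.arctan2(*(w[(i+1)%4]-w[i])[[1,0]])),1) for i in range(4)])
quad([(550,275),(634,327),(593,398),(508,342)],6,'blade')
quad([(505,232),(663,322),(605,424),(447,332)],4,'mat')
quad([(160,30),(430,150),(300,440),(22,316)],70,'warmer')
print('front corners z60',f((430,150),60),f((300,440),60))
for p in [(640,368),(765,440)]: print('handle axis',f(p,45 if p[0]<700 else 66))
print('bar near', f((205,55),82),f((75,335),82))
t=f((214,295),78);print('tart',t)
```

```text
blade [ 499.9 -124.3    6. ] [95, 80, 98, 78] [np.float64(-123.1), np.float64(148.6), np.float64(55.5), np.float64(-33.0)]
mat [ 508.5 -108.8    4. ] [177, 114, 176, 114] [np.float64(-121.1), np.float64(148.8), np.float64(58.8), np.float64(-30.8)]
warmer [595.  199.9  70. ] [284, 297, 285, 301] [np.float64(-115.4), np.float64(155.6), np.float64(65.5), np.float64(-24.5)]
front corners z60 [672.6   9.7  60. ] [400.2 133.2  60. ]
handle axis [ 463.9 -184.    45. ]
handle axis [ 394.7 -292.2   66. ]
bar near [762.6 220.9  82. ] [498.  338.2  82. ]
tart [533.9 211.   78. ]
```

```bash
cat >> h.py <<'E'
np.set_printoptions(precision=1,suppress=True)
# turner pose: blade-underside origin o, yaw deg, pitch deg (+ = tip down) -> tool pose (tool x = -turner x, tool y down, grasp pt 6 ahead of TCP)
def tool_for(o,yaw,pitch=0):
    B=(R.from_euler('z',yaw,degrees=True)*R.from_euler('y',pitch,degrees=True))
    M=B.as_matrix(); T=np.column_stack([-M[:,0],-M[:,2],-M[:,1]])
    return np.array(o)+M@np.array([-105,0,39+6.]),R.from_matrix(T)
def plan(p,Rt,n,n_rot=None):
    s=read_state();R0=R.from_quat(s['eef_rot']);p0=s['position']
    rv=(R0.inv()*Rt).as_rotvec();nr=n_rot or n
    print('t',round(s['t'],2),'total tool shift',R0.inv().apply(p-p0),'rot',rv.round(3))
    prev=p0;Rp=R0
    for i in range(1,n+1):
        q=p0+(p-p0)*i/n; d=Rp.inv().apply(q-prev); k=rv/nr if i<=nr else rv*0
        print(' ',d.round(1),k.round(4)); Rp=Rp*R.from_rotvec(k); prev=q
E
python3 - <<'E'
from h import *
p,Rt=tool_for([500,-124,4],57.2); print(p)
p[2]=190
plan(p,Rt,11)
E
```

```text
[ 443.1 -212.3   49. ]
t 0.1 total tool shift [-307.2   65.9 -291. ] rot [ 0.  -0.5 -0. ]
  [-27.9   6.  -26.5] [ 0.  -0.1 -0. ]
  [-29.2   6.  -25. ] [ 0.  -0.1 -0. ]
  [-30.4   6.  -23.5] [ 0.  -0.1 -0. ]
  [-31.6   6.  -22. ] [ 0.  -0.1 -0. ]
  [-32.6   6.  -20.4] [ 0.  -0.1 -0. ]
  [-33.6   6.  -18.7] [ 0.  -0.1 -0. ]
  [-34.5   6.  -17. ] [ 0.  -0.1 -0. ]
  [-35.3   6.  -15.3] [ 0.  -0.1 -0. ]
  [-36.    6.  -13.5] [ 0.  -0.1 -0. ]
  [-36.6   6.  -11.7] [ 0.  -0.1 -0. ]
  [-37.2   6.   -9.9] [ 0.  -0.1 -0. ]
```

Call:
{"api": "jog_arm", "payload": {
  "moves": [
    {"tx":-28,"ty":6,"tz":-26.5,"ry":-0.05},
    {"tx":-29,"ty":6,"tz":-25,"ry":-0.05},
    {"tx":-30.4,"ty":6,"tz":-23.5,"ry":-0.05},
    {"tx":-31.6,"ty":6,"tz":-22,"ry":-0.05},
    {"tx":-32.6,"ty":6,"tz":-20.4,"ry":-0.05},
    {"tx":-33.6,"ty":6,"tz":-18.7,"ry":-0.05},
    {"tx":-34.5,"ty":6,"tz":-17,"ry":-0.05},
    {"tx":-35.3,"ty":6,"tz":-15.3,"ry":-0.05},
    {"tx":-36,"ty":6,"tz":-13.5,"ry":-0.05},
    {"tx":-36.6,"ty":6,"tz":-11.7,"ry":-0.05},
    {"tx":-37.2,"ty":6,"tz":-9.9,"ry":-0.05},
    {}
  ],
  "jaw": -1
}}

```text
invalid input
```

Run:
```python
from h import *
p,Rt=tool_for([500,-124,4],57.2); p[2]=190
plan(p,Rt,1)
s=read_state();im=camera('wrist');cv2.imwrite('pics/w1.png',im[:,:,::-1])
for q in [(443,-212,43),(500,-124,6),(547.5-21.8-0,-84.1,6)]: print(q,proj('wrist',q,s))
np.save('s1.npy',np.r_[s['position'],s['eef_rot']])
```

```text
t 0.1 total tool shift [-307.2   65.9 -291. ] rot [ 0.  -0.5 -0. ]
  [-307.2   65.9 -291. ] [ 0.  -0.5 -0. ]
(443, -212, 43) (np.float64(-61.02625969360116), np.float64(-217.49148037962743))
(500, -124, 6) (np.float64(-119.9989461476934), np.float64(-329.5369465330731))
(525.7, -84.1, 6) (np.float64(-177.01830802273616), np.float64(-409.98738268438683))
```

View pics/w1.png

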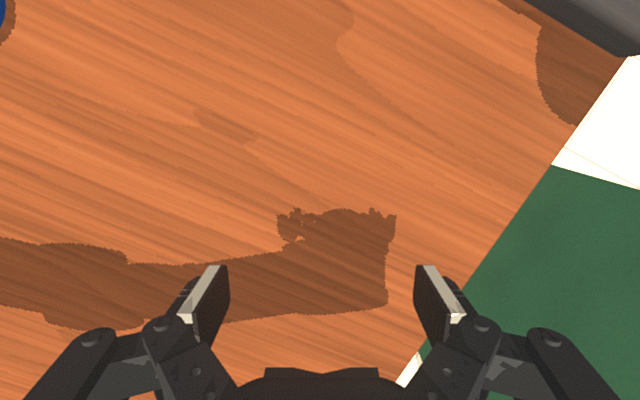

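The call was refused, so the arm hasn't moved and this picture only shows bare bar with the jaws at the bottom. I'll try again with all six keys in each row.

Call:
{"api": "jog_arm", "payload": {
  "moves": [
    {"tx":-28,"ty":6,"tz":-26.5,"rx":0,"ry":-0.05,"rz":0},
    {"tx":-29,"ty":6,"tz":-25,"rx":0,"ry":-0.05,"rz":0},
    {"tx":-30.4,"ty":6,"tz":-23.5,"rx":0,"ry":-0.05,"rz":0},
    {"tx":-31.6,"ty":6,"tz":-22,"rx":0,"ry":-0.05,"rz":0},
    {"tx":-32.6,"ty":6,"tz":-20.4,"rx":0,"ry":-0.05,"rz":0},
    {"tx":-33.6,"ty":6,"tz":-18.7,"rx":0,"ry":-0.05,"rz":0},
    {"tx":-34.5,"ty":6,"tz":-17,"rx":0,"ry":-0.05,"rz":0},
    {"tx":-35.3,"ty":6,"tz":-15.3,"rx":0,"ry":-0.05,"rz":0},
    {"tx":-36,"ty":6,"tz":-13.5,"rx":0,"ry":-0.05,"rz":0},
    {"tx":-36.6,"ty":6,"tz":-11.7,"rx":0,"ry":-0.05,"rz":0},
    {"tx":-37.2,"ty":6,"tz":-9.9,"rx":0,"ry":-0.05,"rz":0},
    {"tx":0,"ty":0,"tz":0,"rx":0,"ry":0,"rz":0}
  ],
  "jaw": -1,
  "newtons": 120
}}

```text
t: 1.15
position: [441.7, -196.5, 182.9]
eef_rot: [-0.346, 0.617, -0.617, 0.344]
ft_force: [-0.7, 1.1, -0.1]
opening: 1.0
```

Run:
```python
from h import *
s=read_state();im=camera('wrist');im=im[:,:,::-1].copy();cv2.imwrite('pics/w2.png',im)
print(s['position'],R.from_quat(s['eef_rot']).as_euler('xyz',degrees=True),s['joint_vel'])
for q in [(443,-212,54),(500,-124,6),(525.7,-84.1,6)]: print(q,proj('wrist',q,s))
np.save('s2.npy',np.r_[s['position'],s['eef_rot']])
```

```text
[ 441.7 -196.5  182.9] [ -90.1   -0.1 -121.6] [ 0.  -0.   0.1 -0.   0.   0.   0. ]
(443, -212, 54) (np.float64(334.46947818250715), np.float64(218.6245940074122))
(500, -124, 6) (np.float64(336.915600857981), np.float64(84.61206403226562))
(525.7, -84.1, 6) (np.float64(339.10196101526594), np.float64(22.374732661811805))
```

View pics/w2.png

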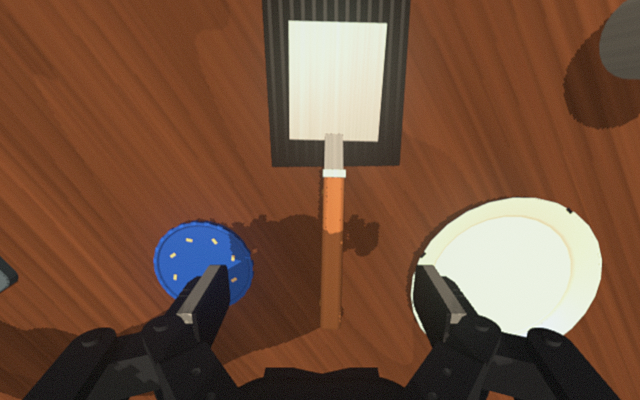

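The wrist view shows the blade's corners at (288,20), (387,22), (380,143) and (289,139), and the handle running from (333,175) to (331,326).

Run:
```python
from h import *
a=np.load('s2.npy');s=dict(position=a[:3],eef_rot=a[3:])
w=np.array([onz('wrist',*p,6,s) for p in [(288,20),(387,22),(380,143),(289,139)]])
c=w.mean(0);print('blade',w,c)
f=(w[0]+w[1]-w[2]-w[3])/2;print('len',np.linalg.norm(f),'yaw',np.degrees(np.arctan2(f[1],f[0])))
h1=onz('wrist',333.5,178,4+30+11+1,s);h2=onz('wrist',331,325,4+64+10,s);d=h1-h2;print(h1,h2,np.linalg.norm(d),np.degrees(np.arctan2(d[1],d[0])))
g=c-105*np.r_[f[:2]/np.linalg.norm(f),0];print('grip from blade',g)
t=(np.linalg.norm(h1[:2]-c[:2]));print('dist h1 from blade',t)
m=np.array([onz('wrist',*p,4,s) for p in [(272,165),(400,164)]]);print('mat rear',m)
print('plate',onz('wrist',508,270,12,s))
yaw=57.2
p,Rt=tool_for(np.r_[c[:2],4],yaw);print(p);plan(p,Rt,5)
```

```text
blade [[ 491.2  -60.9    6. ]
 [ 559.  -104.2    6. ]
 [ 508.  -187.3    6. ]
 [ 439.5 -141.     6. ]] [ 499.4 -123.4    6. ]
len 96.39814695349253 yaw 57.802578326734064
[ 459.1 -184.    46. ] [ 395.9 -283.6   78. ] 122.21894561319864 57.60378878748899
grip from blade [ 443.5 -212.2    6. ]
dist h1 from blade 72.8596575344464
mat rear [[ 412.5 -152.9    4. ]
 [ 514.9 -214.6    4. ]]
plate [ 557.7 -366.6   12. ]
[ 442.6 -211.6   49. ]
t 1.2 total tool shift [  8.5 134.2   8.2] rot [0. 0. 0.]
  [ 1.7 26.8  1.6] [0. 0. 0.]
  [ 1.7 26.8  1.6] [0. 0. 0.]
  [ 1.7 26.8  1.6] [0. 0. 0.]
  [ 1.7 26.8  1.6] [0. 0. 0.]
  [ 1.8 26.8  1.6] [0. 0. 0.]
```

Call:
{"api": "jog_arm", "payload": {
  "moves": [
    {"tx":4,"ty":10,"tz":4,"rx":0,"ry":0.014,"rz":0},
    {"tx":4,"ty":20,"tz":4,"rx":0,"ry":0,"rz":0},
    {"tx":0,"ty":25,"tz":0,"rx":0,"ry":0,"rz":0},
    {"tx":0,"ty":25,"tz":0,"rx":0,"ry":0,"rz":0},
    {"tx":0,"ty":15,"tz":0,"rx":0,"ry":0,"rz":0},
    {"tx":0,"ty":0,"tz":0,"rx":0,"ry":0,"rz":0},
    {"tx":0,"ty":0,"tz":0,"rx":0,"ry":0,"rz":0}
  ]
}}

```text
t: 1.78
position: [441.4, -221.9, 82.5]
eef_rot: [0.336, -0.621, 0.625, -0.332]
ft_force: [-0.8, 0.7, -0.1]
opening: 0.998
```

Run:
```python
from h import *
p,Rt=tool_for([499.4,-123.2,4],57.6);print(p);plan(p,Rt,1);print(read_state()['joint_vel'])
```

```text
[ 443.1 -211.9   49. ]
t 1.78 total tool shift [-9.6 33.5 -4.2] rot [-0. -0.  0.]
  [-9.6 33.5 -4.2] [-0. -0.  0.]
[ 0.  0.  0.  0.  0. -0. -0.]
```

Call:
{"api": "jog_arm", "payload": {
  "moves": [
    {"tx":-9.5,"ty":0,"tz":-4,"rx":0,"ry":0,"rz":0},
    {"tx":0,"ty":0,"tz":0,"rx":0,"ry":0,"rz":0},
    {"tx":0,"ty":0,"tz":0,"rx":0,"ry":0,"rz":0}
  ]
}}

```text
t: 2.03
position: [443.3, -213.5, 83.7]
eef_rot: [0.334, -0.621, 0.627, -0.33]
ft_force: [-0.4, -0.6, -0.6]
opening: 0.999
```

Run:
```python
from h import *
p,Rt=tool_for([499.4,-123.2,4],57.6);print(p);plan(p,Rt,1);print(read_state()['joint_vel'])
```

```text
[ 443.1 -211.9   49. ]
t 2.03 total tool shift [-1.6 34.7 -1.2] rot [-0. -0.  0.]
  [-1.6 34.7 -1.2] [-0. -0.  0.]
[-0. -0. -0. -0. -0.  0. -0.]
```

Call:
{"api": "jog_arm", "payload": {
  "moves": [
    {"tx":-1,"ty":14,"tz":-1,"rx":0,"ry":0,"rz":0},
    {"tx":0,"ty":14,"tz":0,"rx":0,"ry":0,"rz":0},
    {"tx":0,"ty":7,"tz":0,"rx":0,"ry":0,"rz":0},
    {"tx":0,"ty":1,"tz":0,"rx":0,"ry":0,"rz":0},
    {"tx":0,"ty":0,"tz":0,"rx":0,"ry":0,"rz":0}
  ]
}}

```text
t: 2.45
position: [446.3, -213.1, 51.1]
eef_rot: [0.333, -0.619, 0.629, -0.333]
ft_force: [0.0, 0.7, 0.4]
opening: 1.002
```

Run:
```python
from h import *
p,Rt=tool_for([499.4,-123.2,4],57.6);plan(p,Rt,1);print(read_state()['ft_force'])
```

```text
t 2.45 total tool shift [ 0.7  2.  -3.4] rot [-0. -0.  0.]
  [ 0.7  2.  -3.4] [-0. -0.  0.]
[0.  0.7 0.4]
```

Call:
{"api": "jog_arm", "payload": {
  "moves": [
    {"tx":0,"ty":2,"tz":-3.5,"rx":0,"ry":0,"rz":0},
    {"tx":0,"ty":0,"tz":0,"rx":0,"ry":0,"rz":0}
  ]
}}

```text
t: 2.62
position: [443.7, -211.2, 50.0]
eef_rot: [0.332, -0.618, 0.63, -0.333]
ft_force: [-0.5, 0.6, 0.6]
opening: 1.001
```

Call:
{"api": "jog_arm", "payload": {
  "moves": [
    {"tx":0,"ty":0,"tz":0,"rx":0,"ry":0,"rz":0},
    {"tx":0,"ty":0,"tz":0,"rx":0,"ry":0,"rz":0},
    {"tx":0,"ty":0,"tz":0,"rx":0,"ry":0,"rz":0},
    {"tx":0,"ty":0,"tz":0,"rx":0,"ry":0,"rz":0},
    {"tx":0,"ty":0,"tz":0,"rx":0,"ry":0,"rz":0},
    {"tx":0,"ty":0,"tz":0,"rx":0,"ry":0,"rz":0},
    {"tx":0,"ty":0,"tz":0,"rx":0,"ry":0,"rz":0},
    {"tx":0,"ty":0,"tz":0,"rx":0,"ry":0,"rz":0},
    {"tx":0,"ty":0,"tz":0,"rx":0,"ry":0,"rz":0},
    {"tx":0,"ty":0,"tz":0,"rx":0,"ry":0,"rz":0}
  ],
  "jaw": 1,
  "newtons": 120
}}

```text
t: 3.45
position: [444.5, -211.3, 52.0]
eef_rot: [0.331, -0.618, 0.63, -0.334]
ft_force: [0.7, -0.2, 1.9]
opening: 0.187
```

Run:
```python
from h import *
np.set_printoptions(precision=3,suppress=True)
p,Rt=tool_for([499.4,-123.2,4],57.6);plan(p,Rt,1);s=read_state();print(s['ft_force'],s['opening'],s['position'],R.from_quat(s['eef_rot']).as_euler('xyz',degrees=True),s['joint_positions'])
```

```text
t 3.45 total tool shift [ 1.202  3.01  -0.889] rot [-0.017 -0.026  0.006]
  [ 1.2  3.  -0.9] [-0.017 -0.026  0.006]
[ 0.652 -0.195  1.874] 0.18716573000668948 [ 444.513 -211.309   52.018] [ -89.018   -0.317 -123.888] [ 0.411  0.605 -0.101  2.14   0.178  0.39  -0.427]
```

Call:
{"api": "jog_arm", "payload": {
  "moves": [
    {"tx":0,"ty":-5,"tz":0,"rx":0,"ry":0,"rz":0},
    {"tx":0,"ty":-15,"tz":0,"rx":0,"ry":0,"rz":0},
    {"tx":0,"ty":-25,"tz":0,"rx":0,"ry":0,"rz":0},
    {"tx":0,"ty":-30,"tz":0,"rx":0,"ry":0,"rz":0},
    {"tx":0,"ty":-30,"tz":0,"rx":0,"ry":0,"rz":0},
    {"tx":0,"ty":-20,"tz":0,"rx":0,"ry":0,"rz":0},
    {"tx":0,"ty":-10,"tz":0,"rx":0,"ry":0,"rz":0},
    {"tx":0,"ty":0,"tz":0,"rx":0,"ry":0,"rz":0},
    {"tx":0,"ty":0,"tz":0,"rx":0,"ry":0,"rz":0}
  ]
}}

```text
t: 4.2
position: [440.2, -209.0, 192.6]
eef_rot: [0.333, -0.619, 0.629, -0.332]
ft_force: [-0.0, 0.8, -1.8]
opening: 0.186
```

Run:
```python
from h import *
np.set_printoptions(precision=3,suppress=True)
s=read_state();im=camera('wrist')[:,:,::-1].copy()
print(s['t'],s['ft_force'],s['opening'],s['position'],R.from_quat(s['eef_rot']).as_euler('xyz',degrees=True),s['joint_vel'])
im2=camera('side')[:,:,::-1];cv2.imwrite('pics/w3.png',np.vstack([im[:300],im2[50:330]]));np.save('s3.npy',np.r_[s['position'],s['eef_rot']])
```

```text
4.2 [-0.017  0.768 -1.808] 0.18616514317749136 [ 440.183 -209.036  192.632] [ -89.402   -0.458 -123.872] [ 0.001 -0.019  0.002 -0.007 -0.003  0.013  0.004]
```

View pics/w3.png

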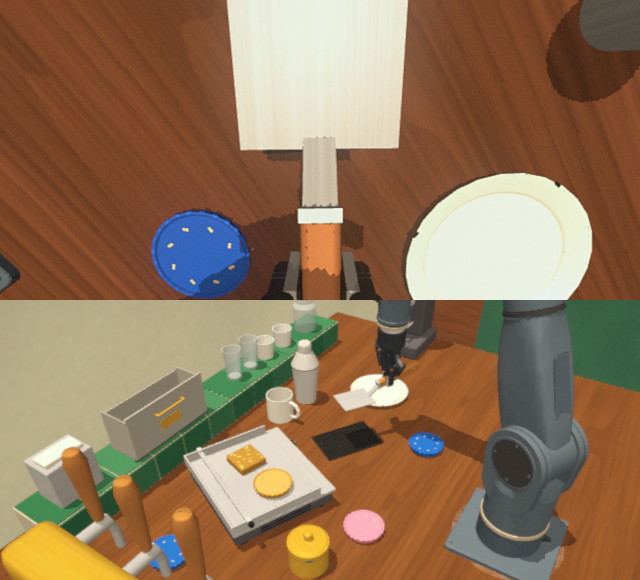

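Grasped: the blade is in the wrist view with its sides at (227..408, 0) and (241..398, 149). The tart and slab on the warmer haven't moved. Next I'll work out the blade's pose in the hand and the approach.

Run:
```python
from h import *
m=camera_model('wrist')
def pt(ul,ur,v):
    D=80*m['fx']/(ur-ul); u=(ul+ur)/2
    q=np.array([(u-m['cx'])/m['fx']*D,-(v-m['cy'])/m['fy']*D,-D,1]);return (m['mount']@q)[:3]
a=pt(227,408,0);b=pt(241,398,149)
print('tool coords upper pt',a,'heel',b); d=a-b
print('pitch deg (tool y per -x)',np.degrees(np.arctan2(d[1],-d[0])),'yaw',np.degrees(np.arctan2(d[2],-d[0])))
```

```text
tool coords upper pt [-122.8   45.5   -3.3] heel [-57.   46.7  -2.5]
pitch deg (tool y per -x) -0.9801003602898191 yaw -0.7111360458829419
```

```bash
cat >> h.py <<'E'
RG=R.from_euler('xyz',[-89.018,-0.317,-123.888],degrees=True)
M=R.from_euler('z',56.112,degrees=True).as_matrix()
REL=RG.inv()*R.from_matrix(M)      # turner axes in tool
OFF=np.array([-104,48,-1.])        # turner origin in tool
def tool_for(o,yaw,pitch=0):
    B=R.from_euler('z',yaw,degrees=True)*R.from_euler('y',pitch,degrees=True)
    Rt=B*REL.inv(); return np.array(o,float)-Rt.apply(OFF),Rt
def turner():
    s=read_state();Rt=R.from_quat(s['eef_rot']);B=Rt*REL;o=s['position']+Rt.apply(OFF);e=B.as_euler('ZYX',degrees=True)
    return o,o+B.apply([47.5,0,0]),e
W0=np.array([595.,200.,0]);WY=65.2
def w2(x,y,z): return W0+R.from_euler('z',WY,degrees=True).apply([x,y,z])
def tow(p): return R.from_euler('z',-WY,degrees=True).apply(p-W0)
E
python3 - <<'E'
from h import *
print(turner())
p,Rt=tool_for(w2(-132,60,110),WY);print(p);plan(p,Rt,11)
E
```

```text
(array([ 497.2, -122.5,  142.9]), array([523.6, -83.1, 142.8]), array([56.1,  0.2,  0.5]))
[441.8  11.1 158.6]
t 4.3 total tool shift [-184.    30.6 -121.3] rot [ 0.  -0.2  0. ]
  [-16.7   2.8 -11. ] [ 0. -0.  0.]
  [-16.9   2.8 -10.8] [ 0. -0.  0.]
  [-17.    2.8 -10.5] [ 0. -0.  0.]
  [-17.2   2.8 -10.3] [ 0. -0.  0.]
  [-17.3   2.8 -10.1] [ 0. -0.  0.]
  [-17.5   2.8  -9.8] [ 0. -0.  0.]
  [-17.6   2.8  -9.6] [ 0. -0.  0.]
  [-17.7   2.8  -9.3] [ 0. -0.  0.]
  [-17.9   2.8  -9.1] [ 0. -0.  0.]
  [-18.    2.8  -8.8] [ 0. -0.  0.]
  [-18.1   2.8  -8.5] [ 0. -0.  0.]
```

Call:
{"api": "jog_arm", "payload": {
  "moves": [
    {"tx":-10,"ty":0,"tz":-7,"rx":0,"ry":-0.014,"rz":0},
    {"tx":-17,"ty":3,"tz":-11,"rx":0,"ry":-0.014,"rz":0},
    {"tx":-19,"ty":3,"tz":-11,"rx":0,"ry":-0.014,"rz":0},
    {"tx":-19,"ty":3,"tz":-11,"rx":0,"ry":-0.014,"rz":0},
    {"tx":-19,"ty":3,"tz":-11,"rx":0,"ry":-0.014,"rz":0},
    {"tx":-19,"ty":3,"tz":-10,"rx":0,"ry":-0.014,"rz":0},
    {"tx":-19,"ty":3,"tz":-10,"rx":0,"ry":-0.014,"rz":0},
    {"tx":-19,"ty":3,"tz":-10,"rx":0,"ry":-0.014,"rz":0},
    {"tx":-19,"ty":3,"tz":-9,"rx":0,"ry":-0.014,"rz":0},
    {"tx":-14,"ty":3,"tz":-9,"rx":0,"ry":-0.014,"rz":0},
    {"tx":-8,"ty":2,"tz":-7,"rx":0,"ry":-0.014,"rz":0},
    {"tx":0,"ty":0,"tz":0,"rx":0,"ry":0,"rz":0}
  ]
}}

```text
t: 5.3
position: [428.1, 18.9, 147.0]
eef_rot: [-0.392, 0.595, -0.591, 0.377]
ft_force: [-0.0, 0.8, -2.0]
opening: 0.186
```

Run:
```python
from h import *
np.set_printoptions(precision=2,suppress=True)
im=camera('top')[:,:,::-1].copy()
o,t,e=turner();s=read_state();print(tow(o),tow(t),e,s['ft_force'],s['joint_vel'])
cv2.imwrite('pics/top2.png',cv2.resize(im[95:265,170:450],None,fx=2.8,fy=2.8,interpolation=2))
cv2.imwrite('pics/top2full.png',im)
for y in(-40,40):
  for x in(47.5,-47.5):
    B=R.from_euler('ZYX',e,degrees=True);u=proj('top',o+B.apply([x,y,2]));print((np.array(u)-[170,95])*2.8)
p,Rt=tool_for(w2(-132,60,72),WY);plan(p,Rt,1)
```

```text
[-131.93   78.06   97.53] [-84.43  78.62  97.07] [65.87  0.55  1.93] [ 0.82  0.13 -1.76] [ 0.04 -0.01  0.03 -0.02  0.    0.01  0.02]
[301.51 299.93]
[397.26 341.03]
[264.77 380.42]
[361.26 422.46]
t 5.35 total tool shift [ 0.35 26.24 15.64] rot [0.03 0.01 0.01]
  [ 0.4 26.2 15.6] [0.03 0.01 0.01]
```

View pics/top2.png

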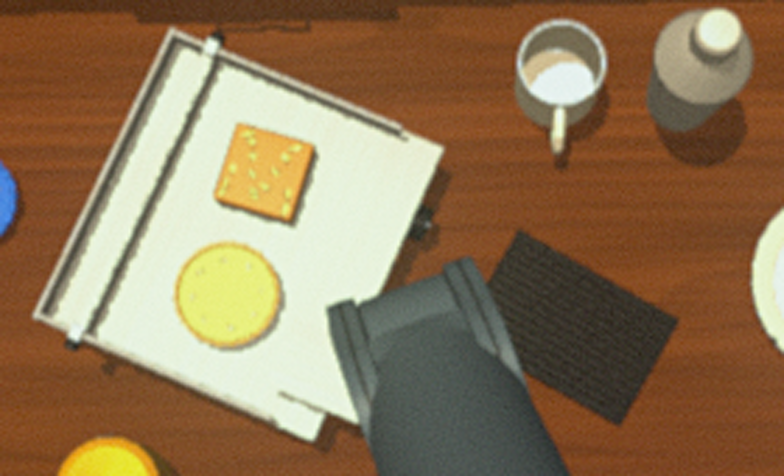

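The top view shows the tart undisturbed at crop (228,295), with the blade under the arm in front of it. Now a correction and descent.

Call:
{"api": "jog_arm", "payload": {
  "moves": [
    {"tx":0,"ty":5,"tz":8,"rx":0.02,"ry":0.005,"rz":0.005},
    {"tx":0,"ty":8,"tz":7,"rx":0.015,"ry":0.005,"rz":0.005},
    {"tx":0,"ty":6,"tz":0,"rx":0,"ry":0,"rz":0},
    {"tx":0,"ty":3,"tz":0,"rx":0,"ry":0,"rz":0},
    {"tx":0,"ty":0,"tz":0,"rx":0,"ry":0,"rz":0},
    {"tx":0,"ty":0,"tz":0,"rx":0,"ry":0,"rz":0}
  ]
}}

```text
t: 5.85
position: [440.1, 9.3, 122.1]
eef_rot: [0.381, -0.59, 0.602, -0.381]
ft_force: [0.6, 0.3, -1.7]
opening: 0.188
```

```bash
cat > st.py <<'E'
from h import *
import sys
np.set_printoptions(precision=3,suppress=True)
o,t,e=turner();s=read_state();print('t',s['t'],'o_w',tow(o),'tip_w',tow(t),'ypr',e,'F',s['ft_force'],'Tq',s['ft_torque'],'op',s['opening'])
if len(sys.argv)>1:
    a=list(map(float,sys.argv[1:]));p,Rt=tool_for(w2(*a[:3]),WY,a[3]);R0=R.from_quat(s['eef_rot'])
    print('shift',R0.inv().apply(p-s['position']),'rot',(R0.inv()*Rt).as_rotvec())
E
python3 st.py -132 60 66 1
```

```text
t 5.85 o_w [-134.486   60.938   73.189] tip_w [-86.986  60.92   73.034] ypr [65.178  0.187  0.154] F [ 0.571  0.331 -1.7  ] Tq [-0.04   0.074  0.069] op 0.188020108911174
shift [-3.241  5.708  0.763] rot [ 0.003 -0.001 -0.014]
```

Call:
{"api": "jog_arm", "payload": {
  "moves": [
    {"tx":0,"ty":4,"tz":0,"rx":0,"ry":0,"rz":-0.02},
    {"tx":0,"ty":4,"tz":0,"rx":0,"ry":0,"rz":-0.008},
    {"tx":0,"ty":1,"tz":0,"rx":0,"ry":0,"rz":0},
    {"tx":0,"ty":0,"tz":0,"rx":0,"ry":0,"rz":0}
  ]
}}

```text
t: 6.18
position: [439.9, 8.4, 113.2]
eef_rot: [0.389, -0.585, 0.607, -0.372]
ft_force: [-0.9, 0.6, -2.4]
opening: 0.185
```

```bash
python3 st.py -132 60 61 2
```

```text
t 6.1833 o_w [-136.909   60.574   61.33 ] tip_w [-89.434  60.471  59.791] ypr [65.076  1.856  0.179] F [-0.942  0.575 -2.439] Tq [-0.027  0.025 -0.031] op 0.1846043500869018
shift [-5.041 -0.109  0.633] rot [ 0.003 -0.002 -0.002]
```

Call:
{"api": "jog_arm", "payload": {
  "moves": [
    {"tx":0,"ty":1,"tz":0,"rx":0,"ry":0,"rz":0},
    {"tx":0,"ty":0.5,"tz":0,"rx":0,"ry":0,"rz":0},
    {"tx":0,"ty":0,"tz":0,"rx":0,"ry":0,"rz":0}
  ]
}}

```text
t: 6.43
position: [440.0, 8.2, 112.2]
eef_rot: [0.389, -0.585, 0.607, -0.372]
ft_force: [-0.2, 0.3, 0.1]
opening: 0.185
```

```bash
python3 st.py -132 60 61 2
```

```text
t 6.4333 o_w [-136.942   60.366   60.358] tip_w [-89.466  60.253  58.868] ypr [65.064  1.797  0.15 ] F [-0.199  0.302  0.107] Tq [0.317 0.171 0.044] op 0.18520940803080937
shift [-5.087 -1.186  0.487] rot [ 0.003 -0.002 -0.004]
```

```bash
cat >> st.py <<'E'
R0=R.from_quat(s['eef_rot']);print('fwd10 in tool',R0.inv().apply(w2(10,0,0)-W0),'F_w',R.from_euler('z',-WY,degrees=True).apply(s['ft_force']))
E
python3 st.py -132 60 61 2 |tail -1
```

```text
fwd10 in tool [-9.993 -0.369 -0.018] F_w [0.191 0.308 0.107]
```

Call:
{"api": "jog_arm", "payload": {
  "moves": [
    {"tx":-4,"ty":-0.1,"tz":0,"rx":0,"ry":0,"rz":0},
    {"tx":-6,"ty":-0.2,"tz":0,"rx":0,"ry":0,"rz":0},
    {"tx":-6,"ty":-0.2,"tz":0,"rx":0,"ry":0,"rz":0},
    {"tx":-4,"ty":-0.1,"tz":0,"rx":0,"ry":0,"rz":0},
    {"tx":-3,"ty":-0.1,"tz":0,"rx":0,"ry":0,"rz":0},
    {"tx":0,"ty":0,"tz":0,"rx":0,"ry":0,"rz":0}
  ]
}}

```text
t: 6.93
position: [451.3, 31.7, 112.6]
eef_rot: [0.388, -0.585, 0.607, -0.373]
ft_force: [-0.0, -0.2, -0.9]
opening: 0.185
```

```bash
python3 st.py -110 60 61 2
```

```text
t 6.9333 o_w [-110.834   59.804   60.927] tip_w [-63.355  59.675  59.508] ypr [65.044  1.712  0.086] F [-0.045 -0.231 -0.85 ] Tq [-0.004  0.027 -0.081] op 0.18535005366492113
shift [-1.074 -0.625  0.016] rot [ 0.002 -0.003 -0.005]
fwd10 in tool [-9.994 -0.354 -0.022] F_w [-0.229 -0.056 -0.85 ]
```

Call:
{"api": "jog_arm", "payload": {
  "moves": [
    {"tx":-4,"ty":0.1,"tz":0,"rx":0,"ry":0,"rz":-0.003},
    {"tx":-4,"ty":-0.1,"tz":0,"rx":0,"ry":0,"rz":0},
    {"tx":-4,"ty":-0.1,"tz":0,"rx":0,"ry":0,"rz":0},
    {"tx":-4,"ty":-0.1,"tz":0,"rx":0,"ry":0,"rz":0},
    {"tx":-4,"ty":-0.1,"tz":0,"rx":0,"ry":0,"rz":0},
    {"tx":-4,"ty":-0.1,"tz":0,"rx":0,"ry":0,"rz":0}
  ]
}}

```text
t: 7.43
position: [461.8, 54.1, 112.2]
eef_rot: [0.389, -0.584, 0.609, -0.371]
ft_force: [-0.7, -2.2, 3.3]
opening: 0.185
```

```bash
python3 st.py -86 60 61 2
python3 - <<'E'
from h import *
s=read_state();im=camera('wrist')[:,:,::-1];im2=camera('top')[:,:,::-1];a=cv2.resize(im2[95:235,175:335],(640,560),interpolation=2)
cv2.imwrite('pics/ins1.png',np.vstack([im[:200],a[:400]]))
E
```

```text
t 7.4333 o_w [-86.306  59.496  59.997] tip_w [-38.835  59.291  58.336] ypr [64.952  2.004  0.091] F [-0.674 -2.181  3.294] Tq [-0.047  0.143  0.034] op 0.1854321686152939
shift [-0.261 -1.009 -0.126] rot [ 0.002 -0.004  0.   ]
fwd10 in tool [-9.992 -0.406 -0.037] F_w [-2.262 -0.303  3.294]
```

View pics/ins1.png

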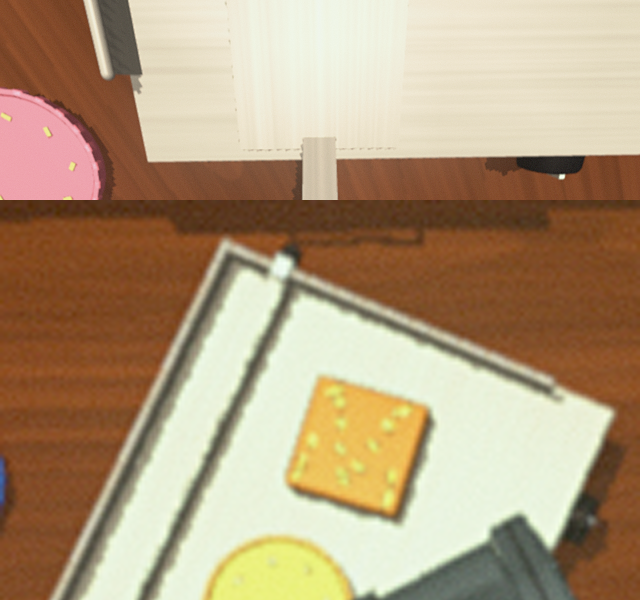

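Top view: the tart has slid slightly towards the bar and is sitting level. The slab hasn't moved. Next I'll measure the bar's near face from the edge of its dark band in the first top picture.

Run:
```python
from h import *
g=cv2.cvtColor(cv2.imread('pics/top0.png'),cv2.COLOR_BGR2GRAY)
for y in (110,30,0,-40,-100):
    v=[]
    for x in range(70,125,2):
        u=proj('top',w2(x,y,82)); v.append(int(g[int(round(u[1])),int(round(u[0]))]))
    print(y,v)
g=cv2.imread('pics/top2full.png')
im=camera('top')[:,:,::-1];hsv=cv2.cvtColor(np.ascontiguousarray(im),cv2.COLOR_BGR2HSV)
m=cv2.inRange(hsv,(15,90,120),(35,255,255));m[:,:200]=0;m[:175]=0;m[240:]=0;m[:,290:]=0
c=max(cv2.findContours(m,0,2)[0],key=cv2.contourArea);e=cv2.minEnclosingCircle(cv2.convexHull(c));print(e,tow(onz('top',*e[0],79)))
```

```text
110 [237, 237, 237, 237, 230, 157, 157, 125, 93, 140, 140, 208, 236, 236, 238, 235, 235, 234, 233, 233, 235, 238, 233, 233, 237, 226, 226, 171]
30 [232, 238, 238, 238, 223, 223, 143, 110, 110, 91, 147, 147, 229, 236, 237, 237, 236, 235, 235, 233, 234, 234, 235, 237, 237, 231, 196, 196]
0 [236, 237, 237, 238, 223, 199, 147, 121, 100, 100, 156, 196, 229, 236, 235, 237, 233, 235, 236, 235, 234, 233, 235, 235, 235, 237, 223, 223]
-40 [237, 235, 238, 238, 234, 203, 169, 133, 99, 111, 111, 169, 228, 228, 236, 234, 236, 234, 236, 236, 234, 234, 235, 232, 235, 235, 233, 201]
-100 [236, 237, 237, 240, 240, 199, 150, 150, 106, 92, 92, 186, 219, 219, 234, 237, 237, 234, 235, 234, 234, 232, 234, 234, 235, 237, 237, 224]
((244.245849609375, 197.4551544189453), 19.06987953186035) [ 3.4 61.2 79. ]
```

Bar near face x≈91 and tart centre now x≈3.4, so the blade is pushing the tart at its bevel. It will stop at x≈42, and the tip's target is about 84.

Call:
{"api": "jog_arm", "payload": {
  "moves": [
    {"tx":-4,"ty":-0.2,"tz":0,"rx":0,"ry":0.002,"rz":0},
    {"tx":-5,"ty":-0.2,"tz":0,"rx":0,"ry":0,"rz":0},
    {"tx":-5,"ty":-0.2,"tz":0,"rx":0,"ry":0,"rz":0},
    {"tx":-5,"ty":-0.2,"tz":0,"rx":0,"ry":0,"rz":0},
    {"tx":-5,"ty":-0.2,"tz":0,"rx":0,"ry":0,"rz":0},
    {"tx":-5,"ty":-0.2,"tz":0,"rx":0,"ry":0,"rz":0},
    {"tx":-4,"ty":-0.2,"tz":0,"rx":0,"ry":0,"rz":0},
    {"tx":-3,"ty":-0.1,"tz":0,"rx":0,"ry":0,"rz":0}
  ]
}}

```text
t: 8.25
position: [478.1, 88.9, 112.2]
eef_rot: [0.388, -0.584, 0.609, -0.369]
ft_force: [-2.2, -5.3, 3.9]
opening: 0.19
```

```bash
python3 st.py -47 60 61 2
cat > tartpos.py <<'E'
from h import *
im=camera('top')[:,:,::-1];hsv=cv2.cvtColor(np.ascontiguousarray(im),cv2.COLOR_BGR2HSV)
m=cv2.inRange(hsv,(15,90,120),(35,255,255));m[:,:200]=0;m[:175]=0;m[240:]=0;m[:,290:]=0
c=max(cv2.findContours(m,0,2)[0],key=cv2.contourArea);e=cv2.minEnclosingCircle(cv2.convexHull(c));print(e,tow(onz('top',*e[0],79)))
E
python3 tartpos.py
```

```text
t 8.25 o_w [-47.929  59.03   59.943] tip_w [-0.461 58.682 58.237] ypr [64.78   2.058  0.102] F [-2.189 -5.273  3.896] Tq [-0.67   0.41   0.013] op 0.1902345280024272
shift [-0.833 -0.994 -0.301] rot [ 0.002 -0.007  0.001]
fwd10 in tool [-9.991 -0.415 -0.067] F_w [-5.705 -0.224  3.896]
((230.7794189453125, 191.33824157714844), 19.13318634033203) [42.3 61.  79. ]
```

Call:
{"api": "jog_arm", "payload": {
  "moves": [
    {"tx":-3,"ty":-0.1,"tz":0,"rx":0,"ry":-0.003,"rz":0},
    {"tx":-4,"ty":-0.1,"tz":0,"rx":0,"ry":-0.003,"rz":0},
    {"tx":-4,"ty":-0.1,"tz":0,"rx":0,"ry":0,"rz":0},
    {"tx":-4,"ty":-0.1,"tz":0,"rx":0,"ry":0,"rz":0}
  ]
}}

```text
t: 8.63
position: [485.0, 103.3, 112.0]
eef_rot: [0.39, -0.583, 0.608, -0.371]
ft_force: [-1.0, -2.0, 3.2]
opening: 0.188
```

```bash
python3 st.py -36 60 61 2; python3 tartpos.py
```

```text
t 8.6333 o_w [-32.     59.453  59.723] tip_w [15.469 59.386 58.   ] ypr [65.119  2.078  0.11 ] F [-1.025 -2.048  3.198] Tq [0.032 0.151 0.062] op 0.18752197079721566
shift [ 4.116 -0.975 -0.475] rot [ 0.002 -0.001  0.001]
fwd10 in tool [-9.991 -0.418 -0.008] F_w [-2.289  0.071  3.198]
((230.71739196777344, 191.4130401611328), 19.07404899597168) [42.4 61.2 79. ]
```

The blade is going under with about 2 N of resistance, and the tart is held by the bar. Continuing.

Call:
{"api": "jog_arm", "payload": {
  "moves": [
    {"tx":-4,"ty":-0.2,"tz":0,"rx":0,"ry":0,"rz":0},
    {"tx":-5,"ty":-0.2,"tz":0,"rx":0,"ry":0,"rz":0},
    {"tx":-5,"ty":-0.2,"tz":0,"rx":0,"ry":0,"rz":0},
    {"tx":-5,"ty":-0.2,"tz":0,"rx":0,"ry":0,"rz":0},
    {"tx":-5,"ty":-0.2,"tz":0,"rx":0,"ry":0,"rz":0},
    {"tx":-5,"ty":-0.2,"tz":0,"rx":0,"ry":0,"rz":0},
    {"tx":-4,"ty":-0.2,"tz":0,"rx":0,"ry":0,"rz":0},
    {"tx":-4,"ty":-0.2,"tz":0,"rx":0,"ry":0,"rz":0}
  ]
}}

```text
t: 9.35
position: [502.1, 140.7, 112.0]
eef_rot: [0.39, -0.583, 0.608, -0.371]
ft_force: [-1.8, -2.3, 3.3]
opening: 0.193
```

```bash
python3 st.py 36 60 61 2; python3 tartpos.py
```

```text
t 9.35 o_w [ 9.093 59.591 59.691] tip_w [56.561 59.529 57.95 ] ypr [65.125  2.1    0.123] F [-1.8   -2.332  3.327] Tq [-0.106  0.182 -0.001] op 0.1933563863962496
shift [-26.744  -2.267  -0.382] rot [ 0.002 -0.001  0.002]
fwd10 in tool [-9.991 -0.422 -0.007] F_w [-2.872  0.655  3.327]
((216.0, 198.0), 8.944372177124023) [69.9 92.3 79. ]
```

Call:
{"api": "jog_arm", "payload": {
  "moves": [
    {"tx":-4,"ty":-0.2,"tz":0,"rx":0,"ry":0,"rz":0},
    {"tx":-5,"ty":-0.2,"tz":0,"rx":0,"ry":0,"rz":0},
    {"tx":-5,"ty":-0.2,"tz":0,"rx":0,"ry":0,"rz":0},
    {"tx":-4,"ty":-0.2,"tz":0,"rx":0,"ry":0,"rz":0},
    {"tx":-3,"ty":-0.2,"tz":0,"rx":0,"ry":0,"rz":0},
    {"tx":0,"ty":0,"tz":0,"rx":0,"ry":0,"rz":0}
  ]
}}

```text
t: 9.9
position: [512.2, 162.8, 112.1]
eef_rot: [0.39, -0.583, 0.608, -0.371]
ft_force: [-0.7, -3.6, 3.1]
opening: 0.191
```

```bash
python3 st.py 36 60 61 2
python3 - <<'E'
from h import *
im=camera('wrist')[:,:,::-1];im2=camera('side')[:,:,::-1]
cv2.imwrite('pics/ins2.png',np.vstack([im[:220],cv2.resize(im2[160:300,170:350],(460,358),interpolation=2)[:, :] if 0 else cv2.resize(im2[165:265,180:340],(640,400),interpolation=2)[:360]]))
E
```

```text
t 9.9 o_w [33.444 59.831 59.804] tip_w [80.913 59.802 58.09 ] ypr [65.166  2.068  0.129] F [-0.73  -3.564  3.141] Tq [ 0.08   0.033 -0.043] op 0.19144519206673538
shift [-2.448 -1.182 -0.202] rot [ 0.002 -0.001  0.001]
fwd10 in tool [-9.991 -0.416  0.   ] F_w [-3.542 -0.832  3.141]
```

View pics/ins2.png

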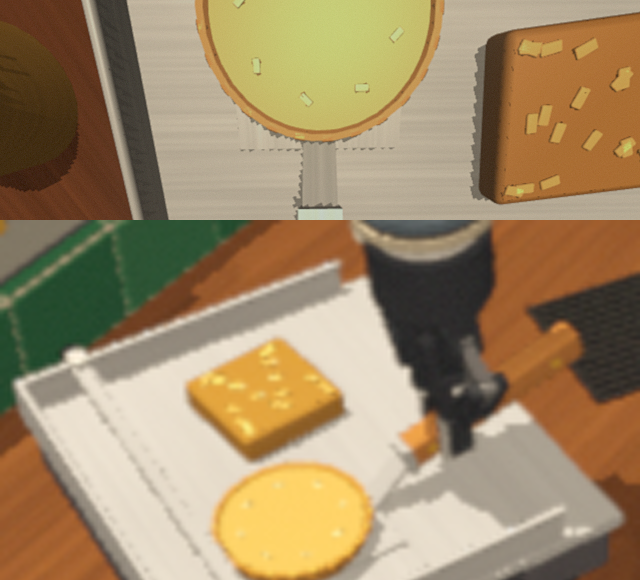

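Wrist view: the tart is centred on the blade at u≈319, with its near rim at v≈142 just ahead of the heel at v≈150. The side view shows it lying flat. A last 3 mm forward, then lift.

Call:
{"api": "jog_arm", "payload": {
  "moves": [
    {"tx":-1.5,"ty":-0.1,"tz":0,"rx":0,"ry":0,"rz":0},
    {"tx":-1.5,"ty":-0.1,"tz":0,"rx":0,"ry":0,"rz":0},
    {"tx":0,"ty":0,"tz":0,"rx":0,"ry":0,"rz":0}
  ]
}}

```text
t: 10.25
position: [513.2, 165.2, 112.1]
eef_rot: [0.39, -0.583, 0.608, -0.371]
ft_force: [0.2, -1.0, 1.9]
opening: 0.189
```

```bash
python3 st.py 36 60 61 0
```

```text
t 10.25 o_w [36.011 59.879 59.818] tip_w [83.48  59.829 58.101] ypr [65.14   2.072  0.142] F [ 0.229 -0.998  1.938] Tq [ 0.265  0.054 -0.019] op 0.18915981705884027
shift [ 1.728  2.608 -0.171] rot [ 0.002 -0.     0.036]
fwd10 in tool [-9.991 -0.417 -0.004] F_w [-0.81  -0.626  1.938]
```

Call:
{"api": "jog_arm", "payload": {
  "moves": [
    {"tx":0,"ty":-0.5,"tz":0,"rx":0,"ry":0,"rz":0.01},
    {"tx":0.3,"ty":-1,"tz":0,"rx":0,"ry":0,"rz":0.012},
    {"tx":0.5,"ty":-1.5,"tz":0,"rx":0,"ry":0,"rz":0.012},
    {"tx":1,"ty":-2,"tz":0,"rx":0,"ry":0,"rz":0.012},
    {"tx":1,"ty":-3,"tz":0,"rx":0,"ry":0,"rz":0.012},
    {"tx":1,"ty":-4,"tz":0,"rx":0,"ry":0,"rz":0.012},
    {"tx":1,"ty":-5,"tz":0,"rx":0,"ry":0,"rz":0.008},
    {"tx":0.5,"ty":-6,"tz":0,"rx":0,"ry":0,"rz":0},
    {"tx":0,"ty":-5,"tz":0,"rx":0,"ry":0,"rz":0},
    {"tx":0,"ty":-3,"tz":0,"rx":0,"ry":0,"rz":0},
    {"tx":0,"ty":-1,"tz":0,"rx":0,"ry":0,"rz":0}
  ]
}}

```text
t: 11.17
position: [508.5, 158.6, 146.5]
eef_rot: [-0.366, 0.6, -0.591, 0.396]
ft_force: [0.5, 0.4, -2.9]
opening: 0.191
```

```bash
python3 st.py 30 60 160 -2
python3 - <<'E'
from h import *
im=camera('wrist')[:,:,::-1];im2=camera('side')[:,:,::-1]
cv2.imwrite('pics/lift1.png',np.vstack([im[:220],cv2.resize(im2[155:255,180:340],(640,400),interpolation=2)[:370]]))
E
```

```text
t 11.1667 o_w [ 32.09   61.593 103.013] tip_w [ 79.533  61.603 105.331] ypr [65.212 -2.797  0.262] F [ 0.488  0.363 -2.931] Tq [-0.254  0.137 -0.041] op 0.1912432890324826
shift [ -1.056 -58.445   2.084] rot [ 0.005  0.    -0.014]
fwd10 in tool [-9.991  0.433 -0.003] F_w [ 0.534 -0.291 -2.931]
```

View pics/lift1.png

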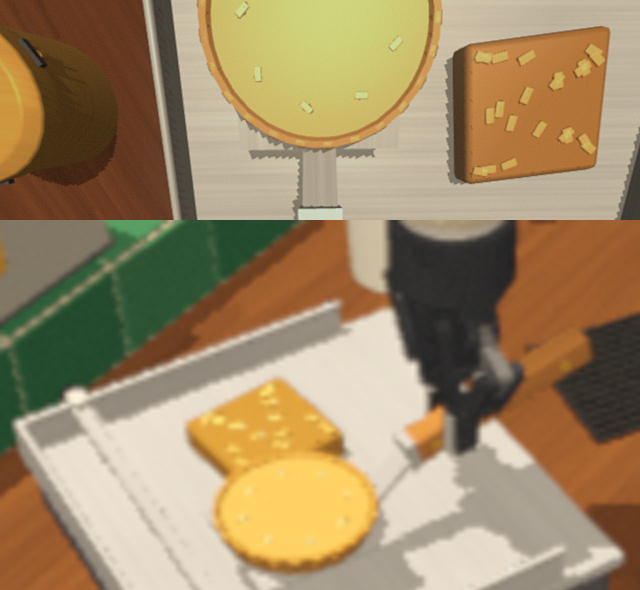

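The tart is lifted and lies flat on the blade: in the wrist view its near rim is at (320,148), and the slab hasn't moved. Next I'll refine the plate centre from the side view and plan the carry.

Run:
```python
from h import *
for f,n,b,z in [('pics/side0.png','side',(340,118,415,165),15),('pics/top0.png','top',(430,150,520,240),15)]:
    hsv=cv2.cvtColor(cv2.imread(f),cv2.COLOR_BGR2HSV);m=cv2.inRange(hsv,(0,0,140),(180,70,255))
    k=np.zeros_like(m);k[b[1]:b[3],b[0]:b[2]]=m[b[1]:b[3],b[0]:b[2]]
    c=max(cv2.findContours(k,0,2)[0],key=cv2.contourArea)
    w=np.array([onz(n,*p,z)[:2] for p in c[:,0]],np.float32);(x,y),r=cv2.minEnclosingCircle(w);print(n,x,y,r,'mean fit',cv2.fitEllipse(w.reshape(-1,1,2)))
# tart centre on blade, turner frame: near rim at height 2+18
m=camera_model('wrist');d=np.array([(320-m['cx'])/m['fx'],-(148-m['cy'])/m['fy'],-1.])
o=m['mount'][:3,3];d=m['mount'][:3,:3]@d
oT=REL.inv().apply(o-OFF);dT=REL.inv().apply(d);q=oT+dT*(17-oT[2])/dT[2];print('near rim in turner',q,'tart centre x',q[0]+48)
for Y in (40,):
    a=np.r_[np.cos(np.radians(Y)),np.sin(np.radians(Y)),0]
    pc=np.array([547,-382,0.]);
    p,Rt=tool_for(pc-a*6+[0,0,130],Y,-2.5);plan(p,Rt,34)
```

```text
side 547.5906372070312 -384.71282958984375 98.88560485839844 mean fit ((547.1695556640625, -384.5209045410156), (190.65171813964844, 191.73912048339844), 56.57736587524414)
top 546.9984741210938 -381.385986328125 97.30638885498047 mean fit ((547.491943359375, -381.1122741699219), (190.42015075683594, 191.11260986328125), 53.48993682861328)
near rim in turner [-43.9   1.3  17. ] tart centre x 4.147668443116999
t 11.27 total tool shift [574.2 -50.1 214.8] rot [ 0.   0.4 -0. ]
  [16.9 -1.5  6.3] [ 0.  0. -0.]
  [16.8 -1.5  6.5] [ 0.  0. -0.]
  [16.7 -1.5  6.8] [ 0.  0. -0.]
  [16.6 -1.4  7. ] [ 0.  0. -0.]
  [16.5 -1.4  7.2] [ 0.  0. -0.]
  [16.4 -1.4  7.4] [ 0.  0. -0.]
  [16.4 -1.4  7.6] [ 0.  0. -0.]
  [16.3 -1.4  7.8] [ 0.  0. -0.]
  [16.1 -1.4  8. ] [ 0.  0. -0.]
  [16.  -1.4  8.2] [ 0.  0. -0.]
  [15.9 -1.4  8.5] [ 0.  0. -0.]
  [15.8 -1.4  8.7] [ 0.  0. -0.]
  [15.7 -1.3  8.9] [ 0.  0. -0.]
  [15.6 -1.3  9.1] [ 0.  0. -0.]
  [15.5 -1.3  9.3] [ 0.  0. -0.]
  [15.4 -1.3  9.5] [ 0.  0. -0.]
  [15.2 -1.3  9.7] [ 0.  0. -0.]
  [15.1 -1.3  9.9] [ 0.  0. -0.]
  [15.  -1.3 10.1] [ 0.  0. -0.]
  [14.9 -1.3 10.3] [ 0.  0. -0.]
  [14.7 -1.3 10.4] [ 0.  0. -0.]
  [14.6 -1.2 10.6] [ 0.  0. -0.]
  [14.4 -1.2 10.8] [ 0.  0. -0.]
  [14.3 -1.2 11. ] [ 0.  0. -0.]
  [14.2 -1.2 11.2] [ 0.  0. -0.]
  [14.  -1.2 11.4] [ 0.  0. -0.]
  [13.9 -1.2 11.6] [ 0.  0. -0.]
  [13.7 -1.2 11.7] [ 0.  0. -0.]
  [13.6 -1.2 11.9] [ 0.  0. -0.]
  [13.4 -1.1 12.1] [ 0.  0. -0.]
  [13.3 -1.1 12.3] [ 0.  0. -0.]
  [13.1 -1.1 12.4] [ 0.  0. -0.]
  [12.9 -1.1 12.6] [ 0.  0. -0.]
  [12.8 -1.1 12.8] [ 0.  0. -0.]
```

Call:
{"api": "jog_arm", "payload": {
  "moves": [
    {"tx":2,"ty":-4,"tz":1,"rx":0,"ry":0.003,"rz":0},
    {"tx":5,"ty":-7,"tz":2,"rx":0,"ry":0.005,"rz":0},
    {"tx":8,"ty":-7,"tz":3,"rx":0,"ry":0.008,"rz":0},
    {"tx":11,"ty":-6,"tz":4,"rx":0,"ry":0.01,"rz":0},
    {"tx":14,"ty":-4,"tz":5,"rx":0,"ry":0.012,"rz":0},
    {"tx":16,"ty":-3,"tz":6,"rx":0,"ry":0.013,"rz":0},
    {"tx":16.5,"ty":-1.5,"tz":7,"rx":0,"ry":0.013,"rz":0},
    {"tx":16.5,"ty":-1,"tz":7,"rx":0,"ry":0.013,"rz":0},
    {"tx":16.5,"ty":-1,"tz":7.5,"rx":0,"ry":0.013,"rz":0},
    {"tx":16.4,"ty":-1,"tz":8,"rx":0,"ry":0.013,"rz":0},
    {"tx":16.3,"ty":-1,"tz":8,"rx":0,"ry":0.013,"rz":0},
    {"tx":16,"ty":-1,"tz":8,"rx":0,"ry":0.013,"rz":0}
  ]
}}

```text
t: 12.27
position: [489.3, -23.0, 184.0]
eef_rot: [-0.323, 0.625, -0.616, 0.354]
ft_force: [0.0, 0.1, -3.6]
opening: 0.187
```

```bash
cat > pl.py <<'E'
from h import *
import sys
Y,x,z,pit,n=map(float,sys.argv[1:6]);np.set_printoptions(precision=3,suppress=True)
a=np.r_[np.cos(np.radians(Y)),np.sin(np.radians(Y)),0];pc=np.array([547.3,-383,0.])
p,Rt=tool_for(pc+a*x+[0,0,z],Y,pit);o,t,e=turner();s=read_state()
d=R.from_euler('z',-Y,degrees=True).apply
print('turner o rel plate',d(o-pc),'tip',d(t-pc),'ypr',e,'F',s['ft_force'],'vel',abs(s['joint_vel']).max())
plan(p,Rt,int(n))
print('fwd10 in tool',10*R.from_quat(s['eef_rot']).inv().apply(a))
E
python3 pl.py 40 -6 130 -2.5 22|cut -c1-70
```

```text
turner o rel plate [288.118 345.08  140.722] tip [333.419 359.162 143.
t 12.27 total tool shift [378.358  -5.175 210.451] rot [ 0.021  0.301 
  [17.2 -0.2  9.6] [ 0.001  0.014 -0.001]
  [17.1 -0.2  9.8] [ 0.001  0.014 -0.001]
  [16.9 -0.2 10. ] [ 0.001  0.014 -0.001]
  [16.8 -0.2 10.3] [ 0.001  0.014 -0.001]
  [16.6 -0.2 10.5] [ 0.001  0.014 -0.001]
  [16.5 -0.1 10.7] [ 0.001  0.014 -0.001]
  [16.4 -0.1 10.9] [ 0.001  0.014 -0.001]
  [16.2 -0.1 11.2] [ 0.001  0.014 -0.001]
  [16.1 -0.1 11.4] [ 0.001  0.014 -0.001]
  [15.9 -0.1 11.6] [ 0.001  0.014 -0.001]
  [15.7 -0.1 11.8] [ 0.001  0.014 -0.001]
  [15.6 -0.  12. ] [ 0.001  0.014 -0.001]
  [15.4 -0.  12.3] [ 0.001  0.014 -0.001]
  [15.2  0.  12.5] [ 0.001  0.014 -0.001]
  [15.1  0.  12.7] [ 0.001  0.014 -0.001]
  [14.9  0.  12.9] [ 0.001  0.014 -0.001]
  [14.7  0.1 13.1] [ 0.001  0.014 -0.001]
  [14.5  0.1 13.3] [ 0.001  0.014 -0.001]
  [14.3  0.1 13.5] [ 0.001  0.014 -0.001]
  [14.2  0.1 13.7] [ 0.001  0.014 -0.001]
  [14.   0.1 13.9] [ 0.001  0.014 -0.001]
  [13.8  0.2 14. ] [ 0.001  0.014 -0.001]
fwd10 in tool [-9.539  0.455  2.965]
```

Call:
{"api": "jog_arm", "payload": {
  "moves": [
    {"tx":16.5,"ty":0,"tz":9,"rx":0.001,"ry":0.014,"rz":0},
    {"tx":16.5,"ty":0,"tz":9.5,"rx":0.001,"ry":0.014,"rz":0},
    {"tx":16.5,"ty":0,"tz":10,"rx":0.001,"ry":0.014,"rz":0},
    {"tx":16.5,"ty":0,"tz":10,"rx":0.001,"ry":0.014,"rz":0},
    {"tx":16.5,"ty":0,"tz":10.5,"rx":0.001,"ry":0.014,"rz":0},
    {"tx":16.5,"ty":0,"tz":10.5,"rx":0.001,"ry":0.014,"rz":0},
    {"tx":16.4,"ty":0,"tz":11,"rx":0.001,"ry":0.014,"rz":0},
    {"tx":16.2,"ty":0,"tz":11,"rx":0.001,"ry":0.014,"rz":0},
    {"tx":16,"ty":0,"tz":11.5,"rx":0.001,"ry":0.014,"rz":0},
    {"tx":16,"ty":0,"tz":11.5,"rx":0.001,"ry":0.014,"rz":0},
    {"tx":16,"ty":0,"tz":12,"rx":0.001,"ry":0.014,"rz":0},
    {"tx":15.5,"ty":0,"tz":12,"rx":0.001,"ry":0.014,"rz":0}
  ]
}}

```text
t: 13.27
position: [459.5, -282.0, 184.4]
eef_rot: [0.258, -0.651, 0.651, -0.294]
ft_force: [-0.2, -0.5, -3.7]
opening: 0.191
```

```bash
python3 pl.py 40 -6 110 -2.5 9|cut -c1-90
```

```text
turner o rel plate [103.133 144.914 141.228] tip [150.311 149.867 143.67 ] ypr [45.994 -2.
t 13.27 total tool shift [124.034  27.126 121.295] rot [ 0.002  0.104 -0.01 ]
  [13.8  3.  13.5] [ 0.     0.012 -0.001]
  [13.6  3.  13.6] [ 0.     0.012 -0.001]
  [13.5  3.  13.8] [ 0.     0.012 -0.001]
  [13.3  3.1 13.9] [ 0.     0.012 -0.001]
  [13.1  3.1 14.1] [ 0.     0.012 -0.001]
  [13.   3.1 14.2] [ 0.     0.012 -0.001]
  [12.8  3.1 14.4] [ 0.     0.012 -0.001]
  [12.6  3.1 14.5] [ 0.     0.012 -0.001]
  [12.4  3.2 14.7] [ 0.     0.012 -0.001]
fwd10 in tool [-9.935  0.477  1.035]
```

Call:
{"api": "jog_arm", "payload": {
  "moves": [
    {"tx":15,"ty":1,"tz":13,"rx":0,"ry":0.013,"rz":0},
    {"tx":14,"ty":2,"tz":13,"rx":0,"ry":0.012,"rz":0},
    {"tx":13,"ty":3,"tz":13,"rx":0,"ry":0.012,"rz":0},
    {"tx":12,"ty":3,"tz":12,"rx":0,"ry":0.011,"rz":0},
    {"tx":11,"ty":3,"tz":11,"rx":0,"ry":0.01,"rz":0},
    {"tx":9.5,"ty":3,"tz":10,"rx":0,"ry":0.01,"rz":0},
    {"tx":8,"ty":3,"tz":8,"rx":0,"ry":0.008,"rz":0},
    {"tx":6.5,"ty":2,"tz":7,"rx":0,"ry":0.006,"rz":0},
    {"tx":5,"ty":2,"tz":5,"rx":0,"ry":0.004,"rz":0},
    {"tx":3,"ty":1,"tz":3,"rx":0,"ry":0,"rz":0},
    {"tx":1,"ty":0,"tz":1,"rx":0,"ry":0,"rz":0}
  ]
}}

```text
t: 14.18
position: [444.0, -438.4, 160.9]
eef_rot: [0.223, -0.664, 0.666, -0.257]
ft_force: [-0.2, 0.1, -3.3]
opening: 0.193
```

```bash
python3 pl.py 40 -6 70 -2.5 4
```

```text
turner o rel plate [ -8.649  23.668 117.592] tip [ 38.79   23.488 119.982] ypr [39.782 -2.885 -0.077] F [-0.217  0.091 -3.291] vel 0.03036253243532167
t 14.18 total tool shift [-0.931 47.408 23.253] rot [-0.002 -0.004 -0.007]
  [-0.2 11.9  5.8] [-0.    -0.001 -0.002]
  [-0.2 11.8  5.8] [-0.    -0.001 -0.002]
  [-0.3 11.8  5.8] [-0.    -0.001 -0.002]
  [-0.3 11.8  5.8] [-0.    -0.001 -0.002]
fwd10 in tool [-9.99   0.447 -0.046]
```

Call:
{"api": "jog_arm", "payload": {
  "moves": [
    {"tx":0,"ty":3,"tz":2,"rx":0,"ry":0,"rz":-0.003},
    {"tx":0,"ty":6,"tz":4,"rx":0,"ry":0,"rz":-0.003},
    {"tx":0,"ty":9,"tz":5,"rx":0,"ry":0,"rz":-0.003},
    {"tx":0,"ty":11,"tz":5,"rx":0,"ry":0,"rz":-0.004},
    {"tx":0,"ty":11,"tz":4,"rx":0,"ry":0,"rz":-0.004},
    {"tx":0,"ty":10,"tz":2,"rx":0,"ry":0,"rz":-0.005},
    {"tx":0,"ty":8,"tz":1,"rx":0,"ry":0,"rz":-0.005},
    {"tx":0,"ty":6,"tz":0,"rx":0,"ry":0,"rz":-0.005},
    {"tx":0,"ty":3,"tz":0,"rx":0,"ry":0,"rz":-0.005},
    {"tx":0,"ty":1,"tz":0,"rx":0,"ry":0,"rz":0}
  ]
}}

```text
t: 15.02
position: [465.1, -453.2, 84.3]
eef_rot: [0.239, -0.66, 0.669, -0.246]
ft_force: [0.9, -0.1, -3.2]
opening: 0.184
```

```bash
cat > rim.py <<'E'
from h import *
im=camera('wrist');hsv=cv2.cvtColor(im,cv2.COLOR_RGB2HSV)
m=cv2.inRange(hsv,(8,70,90),(40,255,255))[:200,:]
r=np.where(m[:,312:328].mean(1)>127)[0];print('near rim v',r.max() if len(r) else None)
c=max(cv2.findContours(m,0,2)[0],key=cv2.contourArea);x,y,w,h=cv2.boundingRect(c);print('tart box',x,y,w,h)
E
python3 rim.py; python3 pl.py 40 -6 10 4 4
```

```text
near rim v 147
tart box 383 0 257 200
turner o rel plate [-3.871 -0.348 36.876] tip [43.626 -0.281 37.406] ypr [40.081 -0.639  0.137] F [-0.027  0.592 -3.263] vel 0.01582604782645881
t 15.07 total tool shift [-1.944 18.598 -0.884] rot [ 0.002  0.    -0.081]
  [-0.5  4.6 -0.2] [ 0.001  0.    -0.02 ]
  [-0.6  4.6 -0.2] [ 0.001  0.    -0.02 ]
  [-0.7  4.6 -0.2] [ 0.001  0.    -0.02 ]
  [-0.8  4.6 -0.2] [ 0.001  0.    -0.02 ]
fwd10 in tool [-10.      0.056   0.013]
```

The tart hasn't shifted on the blade, with its near rim at v=147. Tilting to about 6° and lowering the tip almost to the plate.

```bash
python3 pl.py 40 -5.5 11 6 8|cut -c1-90
```

```text
turner o rel plate [-3.871 -0.348 36.876] tip [43.626 -0.281 37.406] ypr [40.081 -0.639  0
t 15.07 total tool shift [-4.474 14.153 -0.815] rot [ 0.002 -0.    -0.116]
  [-0.6  1.8 -0.1] [ 0.    -0.    -0.015]
  [-0.6  1.8 -0.1] [ 0.    -0.    -0.015]
  [-0.6  1.8 -0.1] [ 0.    -0.    -0.015]
  [-0.6  1.7 -0.1] [ 0.    -0.    -0.015]
  [-0.7  1.7 -0.1] [ 0.    -0.    -0.015]
  [-0.7  1.7 -0.1] [ 0.    -0.    -0.015]
  [-0.7  1.7 -0.1] [ 0.    -0.    -0.015]
  [-0.7  1.7 -0.1] [ 0.    -0.    -0.015]
fwd10 in tool [-10.      0.056   0.013]
```

Call:
{"api": "jog_arm", "payload": {
  "moves": [
    {"tx":-0.5,"ty":1.5,"tz":-0.1,"rx":0,"ry":0,"rz":-0.01},
    {"tx":-0.6,"ty":1.8,"tz":-0.1,"rx":0,"ry":0,"rz":-0.014},
    {"tx":-0.6,"ty":2,"tz":-0.1,"rx":0,"ry":0,"rz":-0.016},
    {"tx":-0.7,"ty":2,"tz":-0.1,"rx":0,"ry":0,"rz":-0.016},
    {"tx":-0.7,"ty":2,"tz":-0.1,"rx":0,"ry":0,"rz":-0.016},
    {"tx":-0.7,"ty":1.5,"tz":-0.1,"rx":0,"ry":0,"rz":-0.015},
    {"tx":-0.5,"ty":1,"tz":-0.1,"rx":0,"ry":0,"rz":-0.012},
    {"tx":-0.3,"ty":0.5,"tz":0,"rx":0,"ry":0,"rz":-0.006},
    {"tx":0,"ty":0,"tz":0,"rx":0,"ry":0,"rz":0}
  ]
}}

```text
t: 15.82
position: [469.7, -449.7, 72.9]
eef_rot: [0.276, -0.644, 0.683, -0.208]
ft_force: [-0.2, -0.0, -2.4]
opening: 0.187
```

```bash
python3 rim.py; python3 pl.py 40 -5.5 9.5 8 1|cut -c1-150
```

```text
near rim v 147
tart box 398 0 242 200
turner o rel plate [-4.195 -1.04  13.913] tip [43.049 -1.03   8.989] ypr [40.012  5.95  -0.095] F [-0.493  0.251 -1.493] vel 0.017558910077382698
t 15.87 total tool shift [-0.969  0.821 -0.996] rot [-0.002 -0.    -0.036]
  [-1.   0.8 -1. ] [-0.002 -0.    -0.036]
fwd10 in tool [-9.94  -1.091  0.023]
```

Call:
{"api": "jog_arm", "payload": {
  "moves": [
    {"tx":0,"ty":1,"tz":0,"rx":0,"ry":0,"rz":0},
    {"tx":0,"ty":1,"tz":0,"rx":0,"ry":0,"rz":0},
    {"tx":0,"ty":0,"tz":0,"rx":0,"ry":0,"rz":0}
  ]
}}

```text
t: 16.12
position: [469.1, -450.4, 71.0]
eef_rot: [0.276, -0.644, 0.683, -0.208]
ft_force: [-0.5, -0.9, -3.2]
opening: 0.192
```

```bash
python3 pl.py 40 -5.5 9.5 8 1|cut -c1-150; sleep 0
python3 - <<'E'
from h import *
print(read_state()['ft_torque'])
E
```

```text
turner o rel plate [-5.038 -1.337 11.936] tip [42.206 -1.36   7.011] ypr [39.971  5.951 -0.115] F [-0.504 -0.905 -3.157] vel 0.0033678343025006488
t 16.12 total tool shift [-1.589 -1.238 -1.168] rot [-0.002 -0.001 -0.036]
  [-1.6 -1.2 -1.2] [-0.002 -0.001 -0.036]
fwd10 in tool [-9.94  -1.092  0.016]
[-0.   0.1  0. ]
```

Call:
{"api": "jog_arm", "payload": {
  "moves": [
    {"tx":0,"ty":1,"tz":0,"rx":0,"ry":0,"rz":0},
    {"tx":0,"ty":0.5,"tz":0,"rx":0,"ry":0,"rz":0},
    {"tx":0,"ty":0,"tz":0,"rx":0,"ry":0,"rz":0}
  ]
}}

```text
t: 16.37
position: [468.3, -451.2, 69.5]
eef_rot: [0.275, -0.644, 0.683, -0.207]
ft_force: [-0.0, -0.5, -2.3]
opening: 0.19
```

```bash
python3 rim.py; python3 pl.py 40 -5.5 9.5 8 1|cut -c1-150
python3 - <<'E'
from h import *
print(read_state()['ft_torque'])
E
```

```text
near rim v 147
tart box 397 0 243 200
turner o rel plate [-6.354 -1.619 10.407] tip [40.89  -1.72   5.481] ypr [39.877  5.952 -0.119] F [-0.264 -0.422 -3.187] vel 0.0022549007530706325
t 16.42 total tool shift [-2.727 -2.901 -1.258] rot [-0.002 -0.003 -0.036]
  [-2.7 -2.9 -1.3] [-0.002 -0.003 -0.036]
fwd10 in tool [-9.94  -1.092 -0.001]
[0.1 0.1 0. ]
```

Call:
{"api": "jog_arm", "payload": {
  "moves": [
    {"tx":-0.5,"ty":0.8,"tz":-0.5,"rx":0,"ry":0,"rz":0},
    {"tx":-0.3,"ty":0.7,"tz":-0.4,"rx":0,"ry":0,"rz":0},
    {"tx":0,"ty":0.5,"tz":0,"rx":0,"ry":0,"rz":0},
    {"tx":0,"ty":0,"tz":0,"rx":0,"ry":0,"rz":0}
  ]
}}

```text
t: 16.75
position: [468.1, -450.6, 67.6]
eef_rot: [0.275, -0.644, 0.683, -0.207]
ft_force: [-0.1, 0.1, -1.8]
opening: 0.189
```

```bash
python3 rim.py; python3 pl.py 40 -5.5 9.5 8 1|cut -c1-150
python3 - <<'E'
from h import *
np.set_printoptions(precision=2);print(read_state()['ft_torque'])
E
```

```text
near rim v 147
tart box 402 0 238 200
turner o rel plate [-5.971 -1.062  8.551] tip [41.273 -1.191  3.632] ypr [39.844  5.943 -0.16 ] F [-0.009 -0.957 -2.074] vel 0.0024548523063663017
t 16.8 total tool shift [-2.153 -4.709 -0.573] rot [-0.002 -0.003 -0.036]
  [-2.2 -4.7 -0.6] [-0.003 -0.003 -0.036]
fwd10 in tool [-9.94  -1.091 -0.006]
[0.12 0.05 0.01]
```

Contact began at tip z≈3.6. Now tilting about the tip, with a rim check after.

Call:
{"api": "jog_arm", "payload": {
  "moves": [
    {"tx":-0.7,"ty":-2.1,"tz":0,"rx":0,"ry":0,"rz":-0.014},
    {"tx":-1.3,"ty":-4.2,"tz":0,"rx":0,"ry":0,"rz":-0.028},
    {"tx":-1.3,"ty":-4.2,"tz":0,"rx":0,"ry":0,"rz":-0.028},
    {"tx":-1.3,"ty":-4.2,"tz":0,"rx":0,"ry":0,"rz":-0.028},
    {"tx":-0.7,"ty":-2.1,"tz":0,"rx":0,"ry":0,"rz":-0.014},
    {"tx":0,"ty":0,"tz":0,"rx":0,"ry":0,"rz":0}
  ]
}}

```text
t: 17.3
position: [475.0, -444.7, 85.0]
eef_rot: [0.312, -0.626, 0.695, -0.166]
ft_force: [0.5, -0.1, -3.5]
opening: 0.189
```

```bash
python3 rim.py; python3 pl.py 40 -5.5 9.5 15 1|cut -c1-150
```

```text
near rim v 147
tart box 373 0 267 200
turner o rel plate [-4.608 -1.321 14.622] tip [41.734 -1.611  4.2  ] ypr [39.643 12.675 -0.245] F [ 0.187 -0.642 -2.965] vel 0.022599695993908313
t 17.35 total tool shift [-2.311  1.    -0.583] rot [-0.003 -0.007 -0.04 ]
  [-2.3  1.  -0.6] [-0.003 -0.007 -0.041]
fwd10 in tool [-9.744 -2.249 -0.014]
```

Call:
{"api": "jog_arm", "payload": {
  "moves": [
    {"tx":-0.5,"ty":-1.2,"tz":0,"rx":0,"ry":0,"rz":-0.01},
    {"tx":-0.9,"ty":-2.5,"tz":0,"rx":0,"ry":0,"rz":-0.018},
    {"tx":-0.9,"ty":-2.6,"tz":0,"rx":0,"ry":0,"rz":-0.018},
    {"tx":-0.9,"ty":-2.6,"tz":0,"rx":0,"ry":0,"rz":-0.018},
    {"tx":-0.4,"ty":-1.2,"tz":0,"rx":0,"ry":0,"rz":-0.009},
    {"tx":0,"ty":0,"tz":0,"rx":0,"ry":0,"rz":0}
  ]
}}

```text
t: 17.85
position: [478.7, -441.4, 94.6]
eef_rot: [0.336, -0.614, 0.701, -0.138]
ft_force: [-0.3, -0.1, -0.4]
opening: 0.187
```

```bash
python3 rim.py; python3 pl.py 40 -5.5 9.5 15 1|cut -c1-150
```

```text
near rim v 146
tart box 338 0 302 200
turner o rel plate [-5.446 -1.625 17.458] tip [39.924 -2.107  3.403] ypr [39.39  17.211 -0.287] F [ 0.273  0.336 -0.335] vel 0.015150001221656571
t 17.9 total tool shift [-0.56  11.644 -0.707] rot [-0.002 -0.009  0.039]
  [-0.6 11.6 -0.7] [-0.002 -0.009  0.039]
fwd10 in tool [-9.535 -3.013 -0.04 ]
```

Call:
{"api": "jog_arm", "payload": {
  "moves": [
    {"tx":-0.5,"ty":-1.5,"tz":0,"rx":0,"ry":-0.003,"rz":-0.01},
    {"tx":-1,"ty":-2.7,"tz":0,"rx":0,"ry":-0.003,"rz":-0.018},
    {"tx":-1,"ty":-2.7,"tz":0,"rx":0,"ry":-0.003,"rz":-0.018},
    {"tx":-0.5,"ty":-1.5,"tz":0,"rx":0,"ry":0,"rz":-0.01},
    {"tx":0,"ty":0,"tz":0,"rx":0,"ry":0,"rz":0}
  ]
}}

```text
t: 18.32
position: [483.0, -438.1, 102.4]
eef_rot: [0.357, -0.603, 0.704, -0.119]
ft_force: [0.8, -0.2, -1.6]
opening: 0.185
```

```bash
python3 rim.py; python3 pl.py 40 -5.5 9.5 15 1|cut -c1-150
```

```text
near rim v 146
tart box 337 0 303 200
turner o rel plate [-4.925 -0.991 20.178] tip [39.503 -1.117  3.371] ypr [39.837 20.721 -0.162] F [ 0.803  0.235 -1.181] vel 0.016240360162323223
t 18.37 total tool shift [ 0.974 20.764 -1.018] rot [-0.002 -0.001  0.1  ]
  [ 1.  20.8 -1. ] [-0.002 -0.001  0.1  ]
fwd10 in tool [-9.333 -3.59   0.043]
```

No slide yet at 21°. I'll draw the blade back a few mm along the plate and see whether the tart stays.

Call:
{"api": "jog_arm", "payload": {
  "moves": [
    {"tx":1.9,"ty":0.7,"tz":0,"rx":0,"ry":0,"rz":0},
    {"tx":2.8,"ty":1.1,"tz":0,"rx":0,"ry":0,"rz":0},
    {"tx":2.8,"ty":1.1,"tz":0,"rx":0,"ry":0,"rz":0},
    {"tx":0,"ty":0,"tz":0,"rx":0,"ry":0,"rz":0}
  ]
}}

```text
t: 18.7
position: [476.3, -443.4, 102.0]
eef_rot: [0.357, -0.603, 0.704, -0.119]
ft_force: [0.2, 0.2, -0.6]
opening: 0.184
```

```bash
python3 rim.py; python3 pl.py 40 -5.5 9.5 15 1|cut -c1-150
```

```text
near rim v 146
tart box 337 0 303 200
turner o rel plate [-13.28   -0.871  20.016] tip [31.159 -0.99   3.242] ypr [39.846 20.68  -0.153] F [-0.762 -0.571  0.411] vel 0.004768006989008285
t 18.75 total tool shift [-6.789 17.546 -0.874] rot [-0.002 -0.001  0.099]
  [-6.8 17.5 -0.9] [-0.002 -0.001  0.099]
fwd10 in tool [-9.336 -3.583  0.044]
```

Run:
```python
from h import *
im=camera('wrist')[:,:,::-1];im2=camera('top')[:,:,::-1];s=camera('side')[:,:,::-1]
a=cv2.resize(im2[150:250,420:530],(330,300),interpolation=2);b=cv2.resize(s[90:190,330:440],(330,300),interpolation=2)
cv2.imwrite('pics/pl1.png',np.vstack([np.hstack([im[:250],np.zeros((250,20,3),np.uint8)]),np.hstack([a,b])]))
```

```text
(no output)
```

View pics/pl1.png

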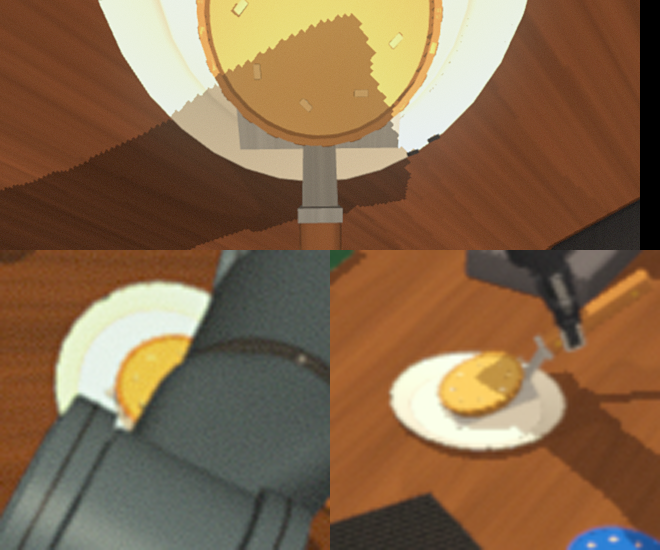

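Wrist, top and side views: the tart is still whole on the blade and moved back with it. It needs more tilt, so I'll move forward 5 mm and tilt on about the tip.

Call:
{"api": "jog_arm", "payload": {
  "moves": [
    {"tx":-2.4,"ty":-1,"tz":0,"rx":0,"ry":0,"rz":0},
    {"tx":-2.4,"ty":-1,"tz":0,"rx":0,"ry":0,"rz":0},
    {"tx":-0.9,"ty":-2.6,"tz":0,"rx":0,"ry":0,"rz":-0.017},
    {"tx":-0.9,"ty":-2.6,"tz":0,"rx":0,"ry":0,"rz":-0.017},
    {"tx":-0.4,"ty":-1.3,"tz":0,"rx":0,"ry":0,"rz":-0.009},
    {"tx":0,"ty":0,"tz":0,"rx":0,"ry":0,"rz":0}
  ]
}}

```text
t: 19.4
position: [485.0, -436.1, 108.0]
eef_rot: [0.371, -0.594, 0.706, -0.103]
ft_force: [-1.3, 0.3, 0.4]
opening: 0.187
```

```bash
python3 rim.py; python3 pl.py 40 -5.5 9.5 15 1|cut -c1-150
```

```text
near rim v 141
tart box 337 0 303 200
turner o rel plate [-5.909 -0.851 22.177] tip [37.693 -0.985  3.332] ypr [39.823 23.374 -0.18 ] F [-0.249  0.384 -1.266] vel 0.013346228278315326
t 19.45 total tool shift [ 0.417 27.09  -0.978] rot [-0.002 -0.     0.146]
  [ 0.4 27.1 -1. ] [-0.002 -0.     0.146]
fwd10 in tool [-9.157 -4.018  0.05 ]
```

Call:
{"api": "jog_arm", "payload": {
  "moves": [
    {"tx":-0.9,"ty":-2.5,"tz":0,"rx":0,"ry":0,"rz":-0.017},
    {"tx":-0.9,"ty":-2.5,"tz":0,"rx":0,"ry":0,"rz":-0.017},
    {"tx":0,"ty":0,"tz":0,"rx":0,"ry":0,"rz":0}
  ]
}}

```text
t: 19.7
position: [488.1, -433.4, 112.2]
eef_rot: [0.382, -0.587, 0.708, -0.09]
ft_force: [0.5, 0.5, 0.0]
opening: 0.183
```

```bash
python3 rim.py; python3 pl.py 40 -5.5 9.5 15 1|cut -c1-150
```

```text
near rim v 133
tart box 337 0 303 200
turner o rel plate [-5.195 -0.822 23.614] tip [37.689 -1.003  3.191] ypr [39.758 25.465 -0.208] F [ 0.248  0.363 -1.412] vel 0.016295806164764857
t 19.75 total tool shift [ 1.128 32.52  -0.95 ] rot [-0.002 -0.001  0.183]
  [ 1.1 32.5 -1. ] [-0.002 -0.001  0.183]
fwd10 in tool [-9.004 -4.349  0.048]
```

The tart has slid about 6 mm and its front edge now rests on the plate near x≈+42. Drawing the blade back under it.

Call:
{"api": "jog_arm", "payload": {
  "moves": [
    {"tx":1.8,"ty":0.9,"tz":0,"rx":0,"ry":0,"rz":0},
    {"tx":2.7,"ty":1.3,"tz":0,"rx":0,"ry":0,"rz":0},
    {"tx":2.7,"ty":1.3,"tz":0,"rx":0,"ry":0,"rz":0},
    {"tx":1.5,"ty":0.7,"tz":0,"rx":0,"ry":0,"rz":0}
  ]
}}

```text
t: 20.08
position: [480.9, -439.5, 111.8]
eef_rot: [0.382, -0.587, 0.708, -0.091]
ft_force: [0.1, 0.3, 0.1]
opening: 0.189
```

```bash
python3 rim.py; python3 pl.py 40 -5.5 9.5 15 1|cut -c1-150
```

```text
near rim v 116
tart box 337 0 303 200
turner o rel plate [-14.851  -0.958  23.566] tip [28.059 -1.122  3.195] ypr [39.782 25.395 -0.234] F [-0.059  0.486 -0.431] vel 0.008698102182146384
t 20.13 total tool shift [-7.569 28.155 -1.06 ] rot [-0.003 -0.     0.181]
  [-7.6 28.2 -1.1] [-0.003 -0.     0.181]
fwd10 in tool [-9.01  -4.338  0.054]
```

Call:
{"api": "jog_arm", "payload": {
  "moves": [
    {"tx":2.7,"ty":1.2,"tz":0,"rx":0,"ry":0,"rz":0},
    {"tx":3.6,"ty":1.7,"tz":0,"rx":0,"ry":0,"rz":0},
    {"tx":3.6,"ty":1.7,"tz":0,"rx":0,"ry":0,"rz":0},
    {"tx":3.6,"ty":1.7,"tz":0,"rx":0,"ry":0,"rz":0},
    {"tx":3.6,"ty":1.7,"tz":0,"rx":0,"ry":0,"rz":0},
    {"tx":3.6,"ty":1.7,"tz":0,"rx":0,"ry":0,"rz":0}
  ]
}}

```text
t: 20.63
position: [460.8, -456.4, 112.1]
eef_rot: [0.381, -0.588, 0.708, -0.09]
ft_force: [0.2, 0.3, -1.6]
opening: 0.187
```

```bash
python3 rim.py; python3 pl.py 40 -5.5 9.5 15 1|cut -c1-150
cat > tp2.py <<'E'
from h import *
im=camera('top');hsv=cv2.cvtColor(im,cv2.COLOR_RGB2HSV)
m=cv2.inRange(hsv,(15,90,120),(35,255,255));k=np.zeros_like(m);k[150:245,425:525]=m[150:245,425:525]
c=max(cv2.findContours(k,0,2)[0],key=cv2.contourArea)
w=np.array([onz('top',*p,20)[:2] for p in c[:,0]],np.float32);h=cv2.convexHull(w);print('tart top view',cv2.contourArea(c),cv2.minEnclosingCircle(h),'xmax',w[:,0].max(),'ymax',w[:,1].max())
w=w-[547.3,-383];a=np.radians(40);f=w@[np.cos(a),np.sin(a)];print('fwd extents',f.min(),f.max(),'lat',(w@[-np.sin(a),np.cos(a)]).min(),(w@[-np.sin(a),np.cos(a)]).max())
E
python3 tp2.py
```

```text
near rim v 60
tart box 336 0 304 200
turner o rel plate [-41.949  -0.978  23.877] tip [ 0.943 -1.224  3.47 ] ypr [39.672 25.443 -0.214] F [-0.532  0.016 -1.968] vel 0.012025670349181604
t 20.68 total tool shift [-32.093  16.74   -0.853] rot [-0.002 -0.002  0.182]
  [-32.1  16.7  -0.9] [-0.002 -0.002  0.182]
fwd10 in tool [-9.006 -4.346  0.033]
tart top view 214.5 ((566.7979125976562, -363.822021484375), 44.015052795410156) xmax 599.5037 ymax -331.55322
fwd extents 19.94840567965766 54.43896858471999 lat -41.64985253295849 45.81951708032064
```

Call:
{"api": "jog_arm", "payload": {
  "moves": [
    {"tx":3.6,"ty":1.7,"tz":0,"rx":0,"ry":0,"rz":0},
    {"tx":3.6,"ty":1.7,"tz":0,"rx":0,"ry":0,"rz":0},
    {"tx":3.6,"ty":1.7,"tz":0,"rx":0,"ry":0,"rz":0},
    {"tx":3.6,"ty":1.7,"tz":0,"rx":0,"ry":0,"rz":0},
    {"tx":3.6,"ty":1.7,"tz":0,"rx":0,"ry":0,"rz":0},
    {"tx":3.6,"ty":1.7,"tz":0,"rx":0,"ry":0,"rz":0},
    {"tx":3.6,"ty":1.6,"tz":0,"rx":0,"ry":0,"rz":0},
    {"tx":3.6,"ty":1.5,"tz":0,"rx":0,"ry":0,"rz":0}
  ]
}}

```text
t: 21.4
position: [434.4, -478.5, 112.5]
eef_rot: [0.382, -0.588, 0.708, -0.09]
ft_force: [-0.1, 0.5, -2.4]
opening: 0.187
```

```bash
python3 pl.py 40 -120 60 10 12|cut -c1-150; python3 tp2.py
```

```text
turner o rel plate [-74.973  -0.898  24.106] tip [-32.063  -1.071   3.737] ypr [39.769 25.393 -0.19 ] F [-0.101  0.501 -2.409] vel 0.06521422286923403
t 21.4 total tool shift [65.155 16.513 -0.513] rot [-0.002  0.001  0.269]
  [ 5.4  1.4 -0. ] [-0.     0.     0.022]
  [ 5.5  1.3 -0. ] [-0.     0.     0.022]
  [ 5.5  1.1 -0. ] [-0.     0.     0.022]
  [ 5.5  1.  -0. ] [-0.     0.     0.022]
  [ 5.5  0.9 -0. ] [-0.     0.     0.022]
  [ 5.5  0.8 -0. ] [-0.     0.     0.022]
  [ 5.6  0.6 -0. ] [-0.     0.     0.022]
  [ 5.6  0.5 -0. ] [-0.     0.     0.022]
  [ 5.6  0.4 -0. ] [-0.     0.     0.022]
  [ 5.6  0.3 -0. ] [-0.     0.     0.022]
  [ 5.6  0.1 -0. ] [-0.     0.     0.022]
  [ 5.6  0.  -0. ] [-0.     0.     0.022]
fwd10 in tool [-9.01  -4.338  0.048]
tart top view 726.5 ((551.0106201171875, -381.865478515625), 50.686668395996094) xmax 596.7562 ymax -332.0953
fwd extents -22.743776525317013 50.92343023331926 lat -50.48677095209511 47.49125334428426
```

Call:
{"api": "jog_arm", "payload": {
  "moves": [
    {"tx":3.6,"ty":1.5,"tz":0,"rx":0,"ry":0,"rz":0},
    {"tx":3.6,"ty":1.5,"tz":0,"rx":0,"ry":0,"rz":0},
    {"tx":3.6,"ty":1.3,"tz":0,"rx":0,"ry":0,"rz":0},
    {"tx":3.6,"ty":1,"tz":0,"rx":0,"ry":0,"rz":0},
    {"tx":3,"ty":-3,"tz":0,"rx":0,"ry":0,"rz":0.005},
    {"tx":2,"ty":-9,"tz":0,"rx":0,"ry":0,"rz":0.01},
    {"tx":2,"ty":-14,"tz":0,"rx":0,"ry":0,"rz":0.03},
    {"tx":4,"ty":-18,"tz":0,"rx":0,"ry":0,"rz":0.04},
    {"tx":6,"ty":-20,"tz":0,"rx":0,"ry":0,"rz":0.06},
    {"tx":6,"ty":-16,"tz":0,"rx":0,"ry":0,"rz":0.08},
    {"tx":4,"ty":-8,"tz":0,"rx":0,"ry":0,"rz":0.08},
    {"tx":0,"ty":0,"tz":0,"rx":0,"ry":0,"rz":0.05}
  ]
}}

```text
t: 22.45
position: [429.3, -480.7, 213.8]
eef_rot: [0.27, -0.646, 0.678, -0.223]
ft_force: [-0.1, -1.1, -1.7]
opening: 0.187
```

```bash
python3 tp2.py
cat >> h.py <<'E'
def quadw(f=None):
    pass
E
python3 - <<'E'
from h import *
# mat from first pictures: centre (508.5,-108.8), yaw 58.8; refine: blade start yaw 57.6
print(turner())
p,Rt=tool_for([500.5,-122,60],57.6,0);plan(p,Rt,24)
im=camera('side')[:,:,::-1];cv2.imwrite('pics/side_pl.png',cv2.resize(im[90:190,330:440],(660,600),interpolation=2))
E
```

```text
tart top view 868.0 ((547.737548828125, -381.84228515625), 50.0301513671875) xmax 596.67303 ymax -333.9546
fwd extents -46.851471921619954 49.6679517694137 lat -48.89267341240703 50.477327688826875
(array([ 503.5, -417. ,  157.9]), array([ 539.5, -386.2,  154.5]), array([40.6,  4.1, -0.2]))
t 22.5 total tool shift [-198.1   86.3 -197.3] rot [ 0.  -0.3  0.1]
  [-8.3  3.6 -8.2] [ 0. -0.  0.]
  [-8.3  3.6 -8.1] [ 0. -0.  0.]
  [-8.4  3.6 -8. ] [ 0. -0.  0.]
  [-8.5  3.7 -7.9] [ 0. -0.  0.]
  [-8.6  3.7 -7.8] [ 0. -0.  0.]
  [-8.7  3.7 -7.7] [ 0. -0.  0.]
  [-8.8  3.7 -7.6] [ 0. -0.  0.]
  [-8.8  3.8 -7.5] [ 0. -0.  0.]
  [-8.9  3.8 -7.4] [ 0. -0.  0.]
  [-9.   3.8 -7.3] [ 0. -0.  0.]
  [-9.1  3.8 -7.2] [ 0. -0.  0.]
  [-9.2  3.9 -7.1] [ 0. -0.  0.]
  [-9.2  3.9 -6.9] [ 0. -0.  0.]
  [-9.3  3.9 -6.8] [ 0. -0.  0.]
  [-9.4  3.9 -6.7] [ 0. -0.  0.]
  [-9.4  4.  -6.6] [ 0. -0.  0.]
  [-9.5  4.  -6.5] [ 0. -0.  0.]
  [-9.6  4.  -6.4] [ 0. -0.  0.]
  [-9.6  4.1 -6.3] [ 0. -0.  0.]
  [-9.7  4.1 -6.1] [ 0. -0.  0.]
  [-9.8  4.1 -6. ] [ 0. -0.  0.]
  [-9.8  4.1 -5.9] [ 0. -0.  0.]
  [-9.9  4.2 -5.8] [ 0. -0.  0.]
  [-9.9  4.2 -5.7] [ 0. -0.  0.]
```

The tart lies whole in the plate's middle at (547.7,-381.8), against a plate centre of (547.3,-383). Carrying the turner back to the mat.

Call:
{"api": "jog_arm", "payload": {
  "moves": [
    {"tx":-10,"ty":0,"tz":-10,"rx":0,"ry":-0.015,"rz":0.006},
    {"tx":-16,"ty":0,"tz":-16,"rx":0,"ry":-0.025,"rz":0.006},
    {"tx":-19,"ty":1,"tz":-18,"rx":0,"ry":-0.028,"rz":0.006},
    {"tx":-19,"ty":1,"tz":-18,"rx":0,"ry":-0.028,"rz":0.006},
    {"tx":-19,"ty":2,"tz":-18,"rx":0,"ry":-0.028,"rz":0.006},
    {"tx":-20,"ty":3,"tz":-17,"rx":0,"ry":-0.028,"rz":0.006},
    {"tx":-20,"ty":4,"tz":-17,"rx":0,"ry":-0.028,"rz":0.006},
    {"tx":-19,"ty":6,"tz":-16,"rx":0,"ry":-0.028,"rz":0.006},
    {"tx":-17,"ty":8,"tz":-14,"rx":0,"ry":-0.025,"rz":0.006},
    {"tx":-13,"ty":8,"tz":-10,"rx":0,"ry":-0.02,"rz":0.005},
    {"tx":-8,"ty":6,"tz":-6,"rx":0,"ry":-0.015,"rz":0.005},
    {"tx":-3,"ty":2,"tz":-2,"rx":0,"ry":-0.01,"rz":0}
  ]
}}

```text
t: 23.55
position: [428.6, -222.1, 155.1]
eef_rot: [0.356, -0.613, 0.622, -0.332]
ft_force: [0.7, -0.4, -1.4]
opening: 0.186
```

```bash
cat > mt.py <<'E'
from h import *
import sys
np.set_printoptions(precision=3,suppress=True)
z,pit=map(float,sys.argv[1:3]);s=read_state();print(turner(),s['ft_force'],abs(s['joint_vel']).max())
p,Rt=tool_for([500.5,-122,z],57.6,pit);plan(p,Rt,1)
E
python3 mt.py 30 0
```

```text
(array([ 481.455, -134.51 ,  103.49 ]), array([506.483, -94.163, 102.084]), array([58.187,  1.696,  1.285])) [ 0.743 -0.38  -1.439] 0.09131766797025882
t 23.55 total tool shift [-21.866  75.761   7.841] rot [0.022 0.011 0.03 ]
  [-21.9  75.8   7.8] [0.022 0.011 0.029]
```

Call:
{"api": "jog_arm", "payload": {
  "moves": [
    {"tx":-6,"ty":8,"tz":2,"rx":0.007,"ry":0.004,"rz":0.01},
    {"tx":-8,"ty":12,"tz":3,"rx":0.007,"ry":0.004,"rz":0.01},
    {"tx":-5,"ty":14,"tz":2,"rx":0.007,"ry":0.003,"rz":0.01},
    {"tx":-2,"ty":14,"tz":1,"rx":0,"ry":0,"rz":0},
    {"tx":0,"ty":11,"tz":0,"rx":0,"ry":0,"rz":0},
    {"tx":0,"ty":7,"tz":0,"rx":0,"ry":0,"rz":0},
    {"tx":0,"ty":2,"tz":0,"rx":0,"ry":0,"rz":0},
    {"tx":0,"ty":0,"tz":0,"rx":0,"ry":0,"rz":0}
  ]
}}

```text
t: 24.22
position: [450.2, -211.0, 83.8]
eef_rot: [0.342, -0.611, 0.626, -0.342]
ft_force: [-0.3, -0.8, -0.8]
opening: 0.188
```

```bash
python3 mt.py 8 0
```

```text
(array([ 505.21 , -123.331,   34.746]), array([530.495, -83.12 ,  34.538]), array([57.838,  0.252, -0.094])) [-0.269 -0.761 -0.819] 0.00888008672914934
t 24.22 total tool shift [ 1.325 27.116 -5.557] rot [-0.002  0.004  0.004]
  [ 1.3 27.1 -5.6] [-0.002  0.004  0.004]
```

Call:
{"api": "jog_arm", "payload": {
  "moves": [
    {"tx":0,"ty":6,"tz":-3,"rx":0,"ry":0.002,"rz":0.003},
    {"tx":0,"ty":8,"tz":-2,"rx":0,"ry":0,"rz":0},
    {"tx":0,"ty":7,"tz":0,"rx":0,"ry":0,"rz":0},
    {"tx":0,"ty":4,"tz":0,"rx":0,"ry":0,"rz":0},
    {"tx":0,"ty":1,"tz":0,"rx":0,"ry":0,"rz":0},
    {"tx":0,"ty":0,"tz":0,"rx":0,"ry":0,"rz":0}
  ]
}}

```text
t: 24.72
position: [446.5, -209.8, 56.5]
eef_rot: [0.339, -0.612, 0.627, -0.342]
ft_force: [-0.4, 0.3, -1.0]
opening: 0.193
```

```bash
python3 mt.py 4 0
```

```text
(array([ 501.98 , -122.195,    7.803]), array([527.392, -82.064,   7.733]), array([57.656,  0.084, -0.238])) [-0.439  0.302 -0.96 ] 0.004943949466460637
t 24.72 total tool shift [ 0.671  3.932 -1.339] rot [-0.004  0.001  0.001]
  [ 0.7  3.9 -1.3] [-0.004  0.001  0.001]
```

Call:
{"api": "jog_arm", "payload": {
  "moves": [
    {"tx":0,"ty":1,"tz":0,"rx":0,"ry":0,"rz":0},
    {"tx":0,"ty":1,"tz":0,"rx":0,"ry":0,"rz":0},
    {"tx":0,"ty":0,"tz":0,"rx":0,"ry":0,"rz":0}
  ]
}}

```text
t: 24.97
position: [446.8, -209.9, 54.6]
eef_rot: [0.339, -0.612, 0.627, -0.342]
ft_force: [-0.3, -0.9, -1.4]
opening: 0.188
```

```bash
python3 mt.py 4 0
```

```text
(array([ 502.313, -122.351,    5.854]), array([527.729, -82.223,   5.789]), array([57.651,  0.078, -0.263])) [-0.334 -0.875 -1.406] 0.005751143379331916
t 24.97 total tool shift [ 0.726  1.966 -1.632] rot [-0.005  0.001  0.001]
  [ 0.7  2.  -1.6] [-0.005  0.001  0.001]
```

Call:
{"api": "jog_arm", "payload": {
  "moves": [
    {"tx":0,"ty":1,"tz":0,"rx":0,"ry":0,"rz":0},
    {"tx":0,"ty":1,"tz":0,"rx":0,"ry":0,"rz":0},
    {"tx":0,"ty":0,"tz":0,"rx":0,"ry":0,"rz":0}
  ]
}}

```text
t: 25.22
position: [447.2, -210.0, 52.8]
eef_rot: [0.339, -0.611, 0.628, -0.343]
ft_force: [0.1, 0.1, -0.2]
opening: 0.187
```

```bash
python3 mt.py 4 0
```

```text
(array([ 502.696, -122.463,    4.12 ]), array([528.107, -82.331,   4.065]), array([57.659,  0.065, -0.313])) [ 0.133  0.148 -0.155] 0.003626423831130967
t 25.22 total tool shift [ 0.838  0.2   -1.949] rot [-0.005  0.001  0.001]
  [ 0.8  0.2 -1.9] [-0.005  0.001  0.001]
```

Call:
{"api": "jog_arm", "payload": {
  "moves": [
    {"tx":0,"ty":0.7,"tz":0,"rx":0,"ry":0,"rz":0},
    {"tx":0,"ty":0.5,"tz":0,"rx":0,"ry":0,"rz":0},
    {"tx":0,"ty":0,"tz":0,"rx":0,"ry":0,"rz":0}
  ]
}}

```text
t: 25.47
position: [447.3, -210.3, 52.2]
eef_rot: [0.339, -0.611, 0.628, -0.343]
ft_force: [-0.6, 0.8, 3.7]
opening: 0.185
```

```bash
python3 mt.py 4 0
```

```text
(array([ 502.911, -122.751,    3.485]), array([528.329, -82.625,   3.431]), array([57.647,  0.065, -0.361])) [-0.634  0.765  3.677] 0.004411813467547632
t 25.47 total tool shift [ 0.714 -0.444 -2.208] rot [-0.006  0.001  0.001]
  [ 0.7 -0.4 -2.2] [-0.006  0.001  0.001]
```

In contact at 4–5 N. Releasing and retreating straight up.

Call:
{"api": "jog_arm", "payload": {
  "moves": [
    {"tx":0,"ty":0,"tz":0,"rx":0,"ry":0,"rz":0},
    {"tx":0,"ty":0,"tz":0,"rx":0,"ry":0,"rz":0},
    {"tx":0,"ty":0,"tz":0,"rx":0,"ry":0,"rz":0},
    {"tx":0,"ty":0,"tz":0,"rx":0,"ry":0,"rz":0},
    {"tx":0,"ty":0,"tz":0,"rx":0,"ry":0,"rz":0},
    {"tx":0,"ty":0,"tz":0,"rx":0,"ry":0,"rz":0},
    {"tx":0,"ty":0,"tz":0,"rx":0,"ry":0,"rz":0},
    {"tx":0,"ty":0,"tz":0,"rx":0,"ry":0,"rz":0},
    {"tx":0,"ty":0,"tz":0,"rx":0,"ry":0,"rz":0},
    {"tx":0,"ty":0,"tz":0,"rx":0,"ry":0,"rz":0}
  ],
  "jaw": -0.5
}}

```text
t: 26.3
position: [448.0, -210.3, 52.3]
eef_rot: [0.339, -0.611, 0.628, -0.343]
ft_force: [0.3, -0.2, -0.8]
opening: 0.752
```

Call:
{"api": "jog_arm", "payload": {
  "moves": [
    {"tx":0,"ty":-4,"tz":0,"rx":0,"ry":0,"rz":0},
    {"tx":0,"ty":-12,"tz":0,"rx":0,"ry":0,"rz":0},
    {"tx":0,"ty":-25,"tz":0,"rx":0,"ry":0,"rz":0},
    {"tx":0,"ty":-35,"tz":0,"rx":0,"ry":0,"rz":0},
    {"tx":0,"ty":-38,"tz":0,"rx":0,"ry":0,"rz":0},
    {"tx":0,"ty":-38,"tz":0,"rx":0,"ry":0,"rz":0},
    {"tx":0,"ty":-30,"tz":0,"rx":0,"ry":0,"rz":0},
    {"tx":0,"ty":-15,"tz":0,"rx":0,"ry":0,"rz":0},
    {"tx":0,"ty":0,"tz":0,"rx":0,"ry":0,"rz":0}
  ]
}}

```text
t: 27.05
position: [442.8, -205.6, 259.7]
eef_rot: [0.34, -0.612, 0.627, -0.343]
ft_force: [0.5, -1.1, 0.4]
opening: 0.747
```

```bash
python3 tp2.py
python3 - <<'E'
from h import *
s=read_state();print(s['t'],s['position'],s['opening'])
im=camera('wrist')[:,:,::-1];b=camera('side')[:,:,::-1]
cv2.imwrite('pics/fin.png',np.vstack([cv2.resize(im,(400,250)),cv2.resize(b[100:310,170:460],(400,290),interpolation=2)]))
E
```

```text
tart top view 61.0 ((585.42333984375, -392.886474609375), 27.734664916992188) xmax 596.71466 ymax -366.38208
fwd extents -0.7032633643363824 46.40180188044485 lat -48.60479628946811 -15.557368149678332
27.1 [ 442.5 -205.5  258.4] 0.7557920722159613
```

View pics/fin.png

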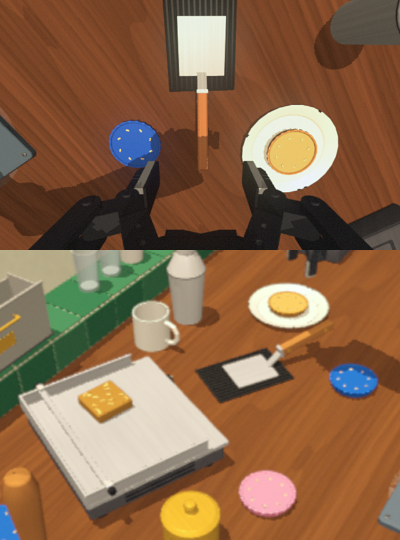

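The final wrist and side views show the tart flat and right way up in the middle of the plate, and the turner's blade flat on the mat. The slab, mug, shaker and caddy look unmoved. The last top measurement (tart at 585,-393) doesn't count: the arm covered most of the tart, leaving only 61 px of it visible. Handing in.

```bash
python3 -c "
from cell import *
print(job_done())"
```

```text
the job is handed in; nothing more can be done
None
```

The job is handed in: the tart is on the plate and the turner is back on the mat. The robot clock read about 27 s, and I saw no wrist force above about 7 N.

**What I did:**
- **Getting under the tart:** I took the turner at 120 N and slid the blade along the warming plate. The tart ran back to the stop bar, and the blade went under to its far side. The tip stopped about 7 mm short of the bar face, by camera estimate.
- **Carrying and setting down:** I carried the tart with the tip about 3° up. I set it down by resting the tip on the plate, tilting, and drawing the blade out.
- **Laying the turner back:** I laid the blade flat on the mat with light contact, 4–5 N. I then opened the gripper and moved it well clear.

**Last checks:**
- **Tart position:** after the blade was out, the top view put the tart at (547.7, -381.8), against a plate centre of (547.3, -383). The final pictures show it flat, right way up and centred.
- **Other things:** the blade lies flat on the mat. The slab, plate, mug, shaker and caddy look unmoved in the last side view, though I did not measure them again.

**What failed or disagreed:**
- **Sliding off the blade:** the tart did not slide until about 23°. My first try at drawing the blade out, at 21°, only took the tart back about 8 mm, so I moved forward and tilted to 25°.
- **Last top measurement:** the final top-view reading of the tart, (585, -393), is not valid because the arm covered most of it. I relied on the pictures and the earlier reading instead.
- **First move call:** it was refused because each row needs all six numbers, so nothing moved.

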